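Put the caddies away in the supply cupboard

TASK

Index boxes are standing in the way of the stockroom's white supply cupboard: first set every one of them down, lid up, on the dark rubber mat. Then pull the cupboard door wide open through its catch, hang every caddy by its handle on a hook inside the door, one to a hook, and push the door to until the catch snaps and it is fully shut with the caddies still hanging. Leave the saucers, mug, tape, carton, stapler and jar where they are.

Things in the scene. Friction and masses are not known exactly. Their poses are not given: they have to be found in the camera images.
- door (a joint): door angle in rad: 0 shut, grows as it opens, stops at 1.75; stays where it is left. A sprung roller catch at the free edge holds it shut: about 7 N at the handle pulls it free. Closing, the catch resists from about 0.085 rad (7 N at the handle), is passed at about 0.04 rad and then snaps the door home to 0
- cupboard: white cupboard 300 mm wide (x), 135 mm deep (y), 237 mm high, clear roof; origin at the lower middle of its open front, +y to its back. The front looks to the robot's right (-y); the hinge is at the end farthest from the robot (+x). Seen from above the door opens anticlockwise, out to the robot's right and then away from it
- door_hinge (a point): point on the vertical hinge axis, 190 mm above the table, turning with the door: z up, -x along the leaf from hinge to free edge, +y the normal of the inner face (into the cupboard when shut). The leaf is white, 298 mm wide, 12 mm thick (6 mm either side of the axis), from 12 to 215 mm above the table
- door_handle (a point): centre of the dark bar handle on the door's outer face: a level round bar 10 mm thick, 110 mm long, parallel to the leaf, 51 mm out from the hinge plane (40 mm free gap behind), 200 mm from the hinge along the leaf, 200 mm above the table. Axes as door_hinge
- hook0 (a point): orange hook 1 of 3 inside the door, 75 mm from the hinge: flat level prong 22 mm wide, 5 mm thick, straight out of the inner face to 72 mm from the hinge plane; upturned lip 9 mm high, 5 mm thick at its end. The point is on the prong's upper face, 37 mm from the hinge plane, 190 mm above the table. Axes as door_hinge (+y along the prong to the lip)
- hook1 (a point): orange hook 2 of 3 inside the door, 150 mm from the hinge: flat level prong 22 mm wide, 5 mm thick, straight out of the inner face to 72 mm from the hinge plane; upturned lip 9 mm high, 5 mm thick at its end. The point is on the prong's upper face, 37 mm from the hinge plane, 190 mm above the table. Axes as door_hinge (+y along the prong to the lip)
- hook2 (a point): orange hook 3 of 3 inside the door, 225 mm from the hinge: flat level prong 22 mm wide, 5 mm thick, straight out of the inner face to 72 mm from the hinge plane; upturned lip 9 mm high, 5 mm thick at its end. The point is on the prong's upper face, 37 mm from the hinge plane, 190 mm above the table. Axes as door_hinge (+y along the prong to the lip)
- caddy_green_mid (a point): green caddy, 120 g, may be absent: bin 60 x 50 x 42 mm with an upright handle frame, 124 mm high in all. Point: its centre, 62 mm up; z up. The handle's top bar, 60 mm long (x), 10 mm thick (y), has its edges 62 and 32 mm above the point; under it an opening 40 mm wide (x), 52 mm high, to go over a hook. Hung, the point is 32 mm below the hook's. +y and -y sides alike
- caddy_blue_mid (a point): blue caddy, 120 g, may be absent: bin 60 x 50 x 42 mm with an upright handle frame, 124 mm high in all. Point: its centre, 62 mm up; z up. The handle's top bar, 60 mm long (x), 10 mm thick (y), has its edges 62 and 32 mm above the point; under it an opening 40 mm wide (x), 52 mm high, to go over a hook. Hung, the point is 32 mm below the hook's. +y and -y sides alike
- caddy_yellow_mid (a point): yellow caddy, 120 g, may be absent: bin 60 x 50 x 42 mm with an upright handle frame, 124 mm high in all. Point: its centre, 62 mm up; z up. The handle's top bar, 60 mm long (x), 10 mm thick (y), has its edges 62 and 32 mm above the point; under it an opening 40 mm wide (x), 52 mm high, to go over a hook. Hung, the point is 32 mm below the hook's. +y and -y sides alike
- file_red_mid (a point): red index box (closed card-file box with pale labels), standing lid up, 350 g, may be absent: 60 mm (x) x 120 mm (y) x 60 mm high. The point is its centre, 30 mm above its base; z up
- file_brown_mid (a point): brown index box (closed card-file box with pale labels), standing lid up, 350 g, may be absent: 60 mm (x) x 120 mm (y) x 60 mm high. The point is its centre, 30 mm above its base; z up
- mat_top (a point): centre of the upper face of the fixed dark rubber mat, 5 mm above the table; 250 mm (x) x 170 mm (y). Room for two index boxes side by side along x with their long sides along y
- saucers: stack of white saucers, 100 mm across, 30 mm high; bystander, to be left alone; origin at the centre of its underside
- mug: blue mug, 76 mm across, 85 mm high; bystander, to be left alone; origin at the centre of its underside
- tape: roll of brown tape, 90 mm across, 40 mm high; bystander, to be left alone; origin at the centre of its underside
- carton: small brown carton 70 x 60 x 50 mm; bystander, to be left alone; origin at the centre of its underside
- stapler: red stapler 130 x 32 x 45 mm; bystander, to be left alone; origin at the centre of its underside
- glue: small jar with orange cap, 44 mm across, 90 mm high; bystander, to be left alone; origin at the centre of its underside

How it is judged:
By the outcome, as a careful person would: the job done as asked, in the order asked, and still so for the second after the job is handed in, with the robot touching nothing.
Of caddy_green, caddy_blue, caddy_yellow only 2 to 3 are there at a start; the rules pass over those that are not, and their reading is None.
Of file_red, file_brown only 1 to 2 are there at a start; the rules pass over those that are not, and their reading is None.
At some moment in a run one of file_red, file_brown, caddy_green, caddy_blue, caddy_yellow may be knocked a few centimetres aside while the robot is not near it.
It also fails if it takes over 210 s, if anything falls off the work surface, if the arm or the gripper's body presses on something with over 40 N, if the wrist force passes 120 N, or if a joint passes its speed limit or range.

ROBOT

A 7-joint arm with a two-finger parallel gripper is mounted at the origin on the work surface. World frame = base frame: x ahead of the robot, y to its left, z up, the work surface at z = 0. Lengths are in m, angles in rad, forces in N, time in s.
With the tool pointing down it reaches from about 0.4 to 0.875 m from the base axis. Payload 19.3 kg.
Tool frame: the origin (TCP) lies midway between the tips of the shut fingers; the grasp point (between the pads) lies 19 mm behind it; z points along the fingers, y is the line along which they close (so a half turn about z gives the same grasp; the last joint's range is limited). The gripper opens to 85 mm and grips with 20 to 120 N. Pads are 22 mm wide; open, the fingers measure 114 mm over their backs; the gripper's body (76 mm by 85 mm) begins 54 mm behind the grasp point. The pads swing forward as they close: fully open they stand 13 mm farther back than shut.
Start: joints at [1.118, 0.521, -0.036, 1.599, 0.021, 1.021, -0.113], TCP at [0.233, -0.58, 0.231] pointing down, gripper open.
Joint ranges: [-2.91, 2.91], [-0.3, 2.13], [-1.5, 1.42], [0.17, 2.43], [-1.26, 4.41], [0.16, 1.93], [-2.52, 2.52]. Speed limits (rad/s): [1.89, 1.89, 2.39, 2.39, 3.01, 3.01, 3.01].

INTERFACE

Orientations are given as [roll, pitch, yaw] about the fixed x, y, z axes, in that order (R = Rz(yaw) Ry(pitch) Rx(roll)).
In Python, from workcell import * gives the robot as it stands. The module is installed in compiled form; this text tells all that it offers.
- The arm moves only by the tool play_rows, never from a script. Its argument "deltas" is a list of rows, each a list of 7 numbers: the shift along the tool's x, y, z in units of 500 mm (1.0 is 500 mm), then the turn, a rotation vector about the tool's x, y, z in units of 120 degrees (1.0 is 120 degrees), then the closure, from 0 (fully open) to 1 (shut). A call has 1 to 10 rows; each row is the pose to reach, as a shift and turn from the pose commanded when the call began, along the tool's axes at that moment; what a row does not reach only later rows make up. A row lasts 1/10 s, in which the tool goes at most 50 mm and 8.59 degrees, less where a joint would pass 70% of its speed; a pose out of reach is approached as far as the arm can. A call with a number of a shift or a turn outside -1 to 1 is refused whole. A call with a gripper value outside its range is refused whole. The fingers move at their own pace and stop on an object; "newtons" is the grip in N (left out, the last holds). Time passes only in rows, so rows that repeat a pose let the fingers close. It gives the time, the measured TCP pose, the force, the opening and the grip force at its end, in the units of the state.
- observe(): the state, without advancing time (a new reading comes with each control period).
- grab_frame(name): name is "scene" or "top"; returns the picture (420x560x3 uint8, red, green, blue); there is no depth.
- get_calibration(name): a dict with "fovy" (degrees; the focal length in pixels is half the picture's height over the tangent of half this angle, whatever the lens; pixels are square), "cx", "cy" (the principal point, pixels), "xyz" and "rotation" of the camera in the world. Camera axes: x right, y down, z forward; pixel columns grow to the right and rows downward; lengths in m; the calibration is good to about 2 mm. A picture is of the moment at which its call begins. get_calibration takes no time and is no camera call.
- job_done(): hands the job in; it is judged then, once.
The state is a dict: "clock": time; "qpos": joint angles; "qd": joint speeds; "joint_efforts": joint torques, N m; "position": TCP position; "tool_rot": TCP orientation; "force": force on the tool from outside, world axes, zero at the start; "moment": the same for the moment, N m; "grip_width": finger opening in m; "finger_force": force on a finger pad.
Only numpy, scipy, OpenCV 4.12 (cv2) and the standard library are available. Lean on these libraries where they do the work, as an engineer would, in place of code of your own. Each camera call takes 0.05 s, during which the arm holds its last target. There are 200 camera calls.

## Working session

There is one attempt and no reset: what is moved stays moved. The work goes in short steps, Python scripts to look and compute and a tool call to move; the robot and the scene stay as the last step left them, time stands still between calls to the robot, and variables do not carry over. Pictures are saved under pics/ and viewed, at most 14 in all, crops included, and the job is handed in when it is done.

Besides the shell and the picture viewer there is one more tool, called as name(argument=value, ...) on one line, values as JSON. play_rows: Moves the arm, as the interface text tells. Its arguments: {"type":"object","properties":{"deltas":{"type":"array"},"newtons":{"type":"number"}},"required":["deltas"]}

```bash
mkdir -p pics; cat > h.py <<'E'
import numpy as np, cv2
from workcell import *
from scipy.spatial.transform import Rotation as R
def shot(n,fn):
    im=grab_frame(n); cv2.imwrite('pics/'+fn,im[:,:,::-1]); return im
def cam(n):
    c=get_calibration(n); f=210/np.tan(np.radians(c['fovy'])/2)
    return c,f,np.array(c['xyz']),np.array(c['rotation'])
def px2w(n,u,v,z):
    c,f,p,r=cam(n); r=r if r.shape==(3,3) else R.from_euler('xyz',r).as_matrix()
    d=r@np.array([(u-c['cx'])/f,(v-c['cy'])/f,1]); return p+d*(z-p[2])/d[2]
def w2px(n,X):
    c,f,p,r=cam(n); r=r if r.shape==(3,3) else R.from_euler('xyz',r).as_matrix()
    q=r.T@(np.array(X)-p); return np.array([c['cx']+f*q[0]/q[2],c['cy']+f*q[1]/q[2]])
E
python3 - <<'E'
from h import *
a=shot('scene','s0.png');b=shot('top','t0.png')
print(observe());print(get_calibration('scene'),get_calibration('top'))
E
```

```text
{'clock': 0.1, 'qpos': array([ 1.11779237,  0.52191247, -0.03629562,  1.59991407,  0.02121415,
        1.02113069, -0.1128059 ]), 'qd': array([-0.00030585, -0.00041387, -0.00122002, -0.00274902, -0.00171298,
        0.00030309,  0.0015735 ]), 'joint_efforts': array([ 5.84021327e-03, -9.28491926e+01,  1.98497482e+00, -3.70532119e+01,
        1.82820309e-02,  5.35351894e-03,  4.88049341e-05]), 'position': array([ 0.23329206, -0.57951555,  0.23082302]), 'tool_rot': array([-3.14061794e+00,  9.65988591e-05,  3.82766277e-01]), 'force': array([-0.49152049,  0.55360553,  0.40614048]), 'moment': array([-0.00225658,  0.01086019,  0.05365426]), 'finger_force': 0.0, 'grip_width': 0.0856406069659425}
{'fovy': 47.085244764718354, 'cx': 279.391699435798, 'cy': 212.47196500853673, 'xyz': array([1.45782712, 0.18227227, 1.05343424]), 'rotation': array([-2.35047254, -0.01482104,  1.73086287])} {'fovy': 43.80818030047328, 'cx': 274.51270744783744, 'cy': 209.49204398235167, 'xyz': array([0.39630003, 0.04581155, 1.50356392]), 'rotation': array([-3.03011509,  0.00533032, -1.57165381])}
```

View pics/s0.png

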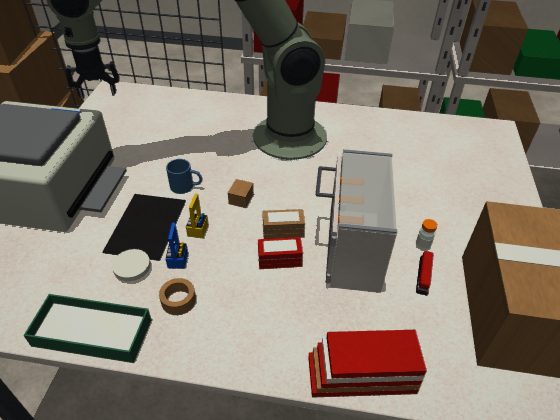

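View pics/t0.png

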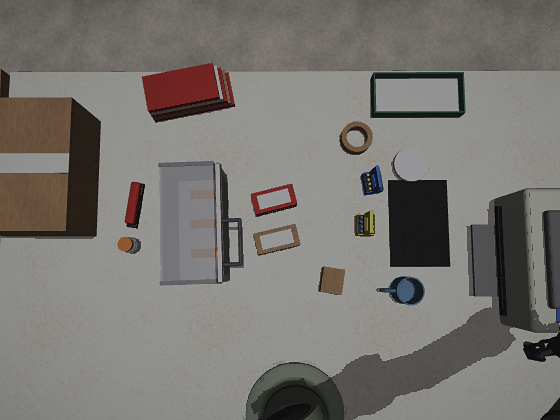

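The top view (up = +x, left = +y) shows the cupboard at about (195,222), the red box at (274,200), brown at (276,239), blue caddy at (372,180), yellow caddy at (365,223) and the mat at (419,223). There is no green caddy.

```bash
cat > m.py <<'E'
from h import *
import sys
def meas(im=None):
    im=grab_frame('top') if im is None else im
    hsv=cv2.cvtColor(im,cv2.COLOR_RGB2HSV).astype(int); H,S,V=hsv[...,0],hsv[...,1],hsv[...,2]
    return H,S,V
E
python3 - <<'E'
from m import *
im=cv2.imread('pics/t0.png')[:,:,::-1].copy()
c=cv2.resize(im[140:290,150:460],None,fx=2.58,fy=2.58,interpolation=cv2.INTER_CUBIC);cv2.imwrite('pics/t0c.png',c[:,:,::-1])
s=cv2.imread('pics/s0.png');cv2.imwrite('pics/s0c.png',cv2.resize(s[150:320,100:400],None,fx=2.6,fy=2.6,interpolation=cv2.INTER_CUBIC))
H,S,V=meas(im)
def blob(mask,box,z,name):
    u0,u1,v0,v1=box; m=np.zeros(mask.shape,np.uint8); m[v0:v1,u0:u1]=mask[v0:v1,u0:u1]
    v,u=np.nonzero(m); r=cv2.minAreaRect(np.c_[u,v].astype(np.float32)); P=np.array([px2w('top',a,b,z)[:2] for a,b in cv2.boxPoints(r)])
    print(name,len(u),'rect',np.round(r[0],1),np.round(r[1],1),round(r[2],1)); print(' ctr',P.mean(0).round(4),'edges',[ (round(float(np.hypot(*e)),4),round(float(np.degrees(np.arctan2(e[1],e[0]))),1)) for e in (P[1]-P[0],P[2]-P[1])])
blob(((H<6)|(H>174))&(S>150)&(V>90),(240,310,175,220),.06,'red')
blob((H>8)&(H<22)&(S>80),(240,310,220,260),.06,'brown')
blob(V<45,(385,452,178,270),.005,'mat')
blob((H>100)&(H<130)&(S>120),(355,390,160,200),.1,'blue')
blob((H>20)&(H<35)&(S>120),(345,385,200,245),.1,'yellow')
for n,u,v in [('roof FL(hinge)',215,162),('roof back hinge',160,163),('roof front near',215,283),('roof back near',161,284)]: print(n,px2w('top',u,v,.237).round(4))
E
```

```text
red 384 rect [273.4 198.6] [20.4 42.2] 76.0
 ctr [0.5884 0.0564] edges [(0.1179, -75.9), (0.0573, -166.4)]
brown 411 rect [276.3 239.3] [21.6 42.7] 76.0
 ctr [0.4751 0.0484] edges [(0.1182, -76.0), (0.0597, -166.3)]
mat 5101 rect [418.1 221.9] [89.  59.3] 88.0
 ctr [ 0.5288 -0.3591] edges [(0.172, -88.0), (0.2567, 179.9)]
blue 322 rect [371.5 180. ] [26.3 19.2] 80.0
 ctr [ 0.6339 -0.2105] edges [(0.0526, -80.0), (0.0722, -171.4)]
yellow 254 rect [364.5 223. ] [24. 19.] 90.0
 ctr [ 0.5165 -0.1892] edges [(0.0513, -90.1), (0.0649, 178.7)]
roof FL(hinge) [0.6562 0.1992 0.237 ]
roof back hinge [0.6539 0.3349 0.237 ]
roof front near [0.3605 0.1957 0.237 ]
roof back near [0.3582 0.3256 0.237 ]
```

View pics/t0c.png

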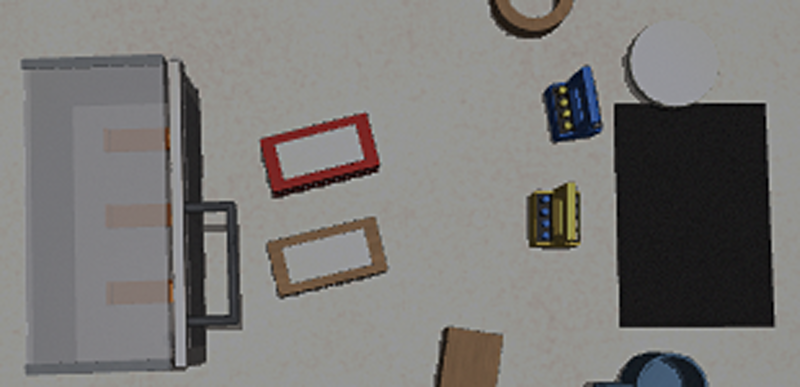

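View pics/s0c.png

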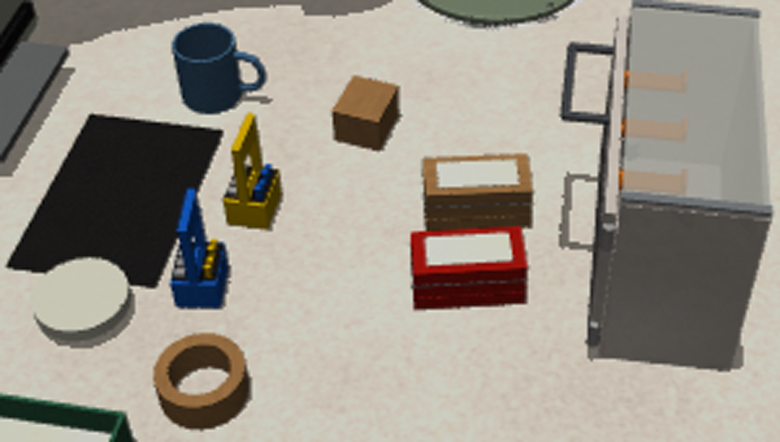

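```bash
cat > plan.py <<'E'
from h import *
# python3 plan.py "x,y,z,yawdeg;..." ['start x,y,z,yaw'] -> delta numbers from current pose (or from the given start, chained by '|')
import sys
def row(p0,R0,w,roll=180):
    t=R0.T@(np.array(w[:3])-p0)/.5; rv=R.from_matrix(R0.T@R.from_euler('xyz',[180,0,w[3]],degrees=True).as_matrix()).as_rotvec()/np.radians(120)
    return np.r_[t,rv].round(3).tolist()
if __name__=='__main__':
    o=observe(); p0=o['position']; R0=R.from_euler('xyz',o['tool_rot']).as_matrix()
    print('t',round(o['clock'],2),p0.round(4),np.degrees(o['tool_rot']).round(1),'F',o['force'].round(1),'w',round(o['grip_width'],4))
    for call in sys.argv[1].split('|'):
        ws=[list(map(float,s.split(','))) for s in call.split(';')]
        for w in ws: print(w,row(p0,R0,w))
        print('--'); w=ws[-1]; p0=np.array(w[:3]); R0=R.from_euler('xyz',[180,0,w[3]],degrees=True).as_matrix()
E
python3 plan.py ".25,-.55,.3,30;.45,-.15,.3,90|.588,.056,.2,104;.588,.056,.12,104|.588,.056,.019,104"
```

```text
t 0.1 [ 0.2333 -0.5795  0.2308] [-179.9    0.    21.9] F [-0.5  0.6  0.4] w 0.0856
[0.25, -0.55, 0.3, 30.0] [0.053, -0.042, -0.138, -0.0, 0.0, -0.067]
[0.45, -0.15, 0.3, 90.0] [0.723, -0.635, -0.138, -0.0, -0.0, -0.567]
--
[0.588, 0.056, 0.2, 104.0] [0.412, 0.276, 0.2, -0.0, 0.0, -0.117]
[0.588, 0.056, 0.12, 104.0] [0.412, 0.276, 0.36, -0.0, 0.0, -0.117]
--
[0.588, 0.056, 0.019, 104.0] [0.0, -0.0, 0.202, 0.0, 0.0, 0.0]
--
```

play_rows(deltas=[[0.053, -0.042, -0.138, 0, 0, -0.067, 0], [0.053, -0.042, -0.138, 0, 0, -0.067, 0], [0.723, -0.635, -0.138, 0, 0, -0.567, 0], [0.723, -0.635, -0.138, 0, 0, -0.567, 0], [0.723, -0.635, -0.138, 0, 0, -0.567, 0], [0.723, -0.635, -0.138, 0, 0, -0.567, 0], [0.723, -0.635, -0.138, 0, 0, -0.567, 0], [0.723, -0.635, -0.138, 0, 0, -0.567, 0], [0.723, -0.635, -0.138, 0, 0, -0.567, 0], [0.723, -0.635, -0.138, 0, 0, -0.567, 0]], newtons=40)

```text
clock: 1.1
position: [0.4293, -0.1908, 0.3003]
tool_rot: [-3.142, 0.0, 1.576]
force: [1.6, -1.1, -0.7]
grip_width: 0.0858
finger_force: 0.0
```

```bash
python3 plan.py ".45,-.15,.3,90;.588,.056,.2,104;.588,.056,.12,104"
```

```text
t 1.1 [ 0.4293 -0.1908  0.3003] [-180.     0.    90.3] F [ 1.6 -1.1 -0.7] w 0.0858
[0.45, -0.15, 0.3, 90.0] [0.081, 0.042, 0.001, -0.0, 0.0, 0.002]
[0.588, 0.056, 0.2, 104.0] [0.492, 0.32, 0.201, -0.0, 0.0, -0.114]
[0.588, 0.056, 0.12, 104.0] [0.492, 0.32, 0.361, -0.0, 0.0, -0.114]
--
```

play_rows(deltas=[[0.492, 0.32, 0.201, 0, 0, -0.114, 0], [0.492, 0.32, 0.201, 0, 0, -0.114, 0], [0.492, 0.32, 0.201, 0, 0, -0.114, 0], [0.492, 0.32, 0.201, 0, 0, -0.114, 0], [0.492, 0.32, 0.201, 0, 0, -0.114, 0], [0.492, 0.32, 0.201, 0, 0, -0.114, 0], [0.492, 0.32, 0.201, 0, 0, -0.114, 0], [0.492, 0.32, 0.361, 0, 0, -0.114, 0], [0.492, 0.32, 0.361, 0, 0, -0.114, 0], [0.492, 0.32, 0.361, 0, 0, -0.114, 0]])

```text
clock: 2.1
position: [0.5869, 0.0527, 0.1162]
tool_rot: [-3.135, -0.001, 1.809]
force: [-0.6, -0.2, 0.4]
grip_width: 0.085
finger_force: 0.0
```

```bash
python3 plan.py ".588,.056,.019,104"; python3 -c "
from h import *
im=shot('scene','s1.png')
cv2.imwrite('pics/s1c.png',cv2.resize(im[150:320,100:400,::-1],None,fx=2.6,fy=2.6,interpolation=cv2.INTER_CUBIC))"
```

```text
t 2.1 [0.5869 0.0527 0.1162] [-179.6   -0.   103.7] F [-0.6 -0.2  0.4] w 0.085
[0.588, 0.056, 0.019, 104.0] [0.006, 0.005, 0.194, -0.003, -0.0, -0.003]
--
```

View pics/s1c.png

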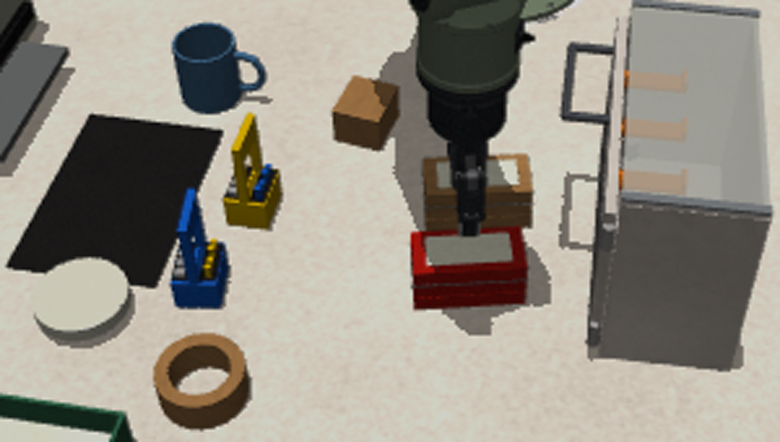

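The gripper is centred over the red box at (470,235 in the crop), so I'm lowering and gripping.

play_rows(deltas=[[0, 0, 0.06, 0, 0, 0, 0], [0, 0, 0.14, 0, 0, 0, 0], [0, 0, 0.195, 0, 0, 0, 0], [0, 0, 0.195, 0, 0, 0, 0], [0, 0, 0.195, 0, 0, 0, 0.5], [0, 0, 0.195, 0, 0, 0, 0.6], [0, 0, 0.195, 0, 0, 0, 0.6], [0, 0, 0.195, 0, 0, 0, 0.6], [0, 0, 0.195, 0, 0, 0, 0.6], [0, 0, 0.195, 0, 0, 0, 0.6]], newtons=60)

```text
clock: 3.15
position: [0.5908, 0.0534, 0.0251]
tool_rot: [3.138, 0.001, 1.809]
force: [-1.1, -0.4, 10.5]
grip_width: 0.0593
finger_force: 64.2
```

```bash
python3 plan.py ".588,.056,.26,104|.575,-.3,.26,90;.575,-.359,.2,90;.575,-.359,.06,90"
```

```text
t 3.15 [0.5908 0.0534 0.0251] [179.8   0.  103.6] F [-1.1 -0.4 10.5] w 0.0593
[0.588, 0.056, 0.26, 104.0] [0.006, -0.002, -0.47, 0.002, 0.0, -0.003]
--
[0.575, -0.3, 0.26, 90.0] [-0.685, -0.197, -0.0, 0.0, -0.0, 0.117]
[0.575, -0.359, 0.2, 90.0] [-0.799, -0.226, 0.12, 0.0, -0.0, 0.117]
[0.575, -0.359, 0.06, 90.0] [-0.799, -0.226, 0.4, 0.0, -0.0, 0.117]
--
```

play_rows(deltas=[[0, 0, -0.06, 0, 0, 0, 0.6], [0, 0, -0.12, 0, 0, 0, 0.6], [0, 0, -0.2, 0, 0, 0, 0.6], [0, 0, -0.28, 0, 0, 0, 0.6], [0, 0, -0.36, 0, 0, 0, 0.6], [0, 0, -0.43, 0, 0, 0, 0.6], [0, 0, -0.47, 0, 0, 0, 0.6], [0, 0, -0.47, 0, 0, 0, 0.6]])

```text
clock: 3.95
position: [0.5902, 0.0536, 0.2618]
tool_rot: [3.136, 0.001, 1.809]
force: [0.2, -0.9, -2.7]
grip_width: 0.0593
finger_force: 67.4
```

```bash
python3 plan.py ".575,-.359,.26,90|.575,-.359,.1,90;.575,-.359,.032,90"
```

```text
t 3.95 [0.5902 0.0536 0.2618] [1.797e+02 1.000e-01 1.036e+02] F [ 0.2 -0.9 -2.7] w 0.0593
[0.575, -0.359, 0.26, 90.0] [-0.795, -0.224, 0.003, 0.003, 0.0, 0.114]
--
[0.575, -0.359, 0.1, 90.0] [0.0, -0.0, 0.32, 0.0, 0.0, 0.0]
[0.575, -0.359, 0.032, 90.0] [0.0, -0.0, 0.456, 0.0, 0.0, 0.0]
--
```

play_rows(deltas=[[-0.08, -0.022, 0, 0, 0, 0.01, 0.6], [-0.16, -0.045, 0, 0, 0, 0.02, 0.6], [-0.25, -0.07, 0, 0, 0, 0.035, 0.6], [-0.34, -0.096, 0, 0, 0, 0.05, 0.6], [-0.43, -0.121, 0, 0, 0, 0.06, 0.6], [-0.52, -0.147, 0, 0, 0, 0.075, 0.6], [-0.61, -0.172, 0, 0, 0, 0.09, 0.6], [-0.7, -0.197, 0, 0, 0, 0.1, 0.6], [-0.765, -0.216, 0, 0, 0, 0.11, 0.6], [-0.795, -0.224, 0, 0, 0, 0.117, 0.6]])

```text
clock: 4.95
position: [0.5724, -0.3632, 0.2566]
tool_rot: [-3.14, 0.001, 1.559]
force: [-0.7, -0.4, -4.5]
grip_width: 0.0593
finger_force: 67.3
```

```bash
python3 plan.py ".575,-.359,.1,90;.575,-.359,.032,90"
```

```text
t 4.95 [ 0.5724 -0.3632  0.2566] [-179.9    0.    89.3] F [-0.7 -0.4 -4.5] w 0.0593
[0.575, -0.359, 0.1, 90.0] [0.009, 0.005, 0.313, -0.001, 0.0, -0.005]
[0.575, -0.359, 0.032, 90.0] [0.009, 0.006, 0.449, -0.001, 0.0, -0.005]
--
```

play_rows(deltas=[[0.005, 0.003, 0.08, 0, 0, -0.003, 0.6], [0.005, 0.003, 0.17, 0, 0, -0.003, 0.6], [0.005, 0.003, 0.26, 0, 0, -0.003, 0.6], [0.005, 0.003, 0.34, 0, 0, -0.003, 0.6], [0.005, 0.003, 0.4, 0, 0, -0.003, 0.6], [0.005, 0.003, 0.43, 0, 0, -0.003, 0.6], [0.005, 0.003, 0.445, 0, 0, -0.003, 0.6], [0.005, 0.003, 0.445, 0, 0, -0.003, 0.6]])

```text
clock: 5.75
position: [0.5758, -0.3567, 0.0349]
tool_rot: [3.142, -0.0, 1.57]
force: [1.0, -0.3, -3.4]
grip_width: 0.0591
finger_force: 67.1
```

play_rows(deltas=[[0, 0, 0.006, 0, 0, 0, 0.6], [0, 0, 0.009, 0, 0, 0, 0.6], [0, 0, 0.009, 0, 0, 0, 0.15], [0, 0, 0.009, 0, 0, 0, 0.15], [0, 0, 0.009, 0, 0, 0, 0.15], [0, 0, -0.05, 0, 0, 0, 0.15], [0, 0, -0.14, 0, 0, 0, 0.1], [0, 0, -0.24, 0, 0, 0, 0], [0, 0, -0.34, 0, 0, 0, 0], [0, 0, -0.4, 0, 0, 0, 0]])

```text
clock: 6.75
position: [0.5765, -0.3572, 0.2394]
tool_rot: [3.138, 0.002, 1.57]
force: [1.1, 0.0, 0.1]
grip_width: 0.085
finger_force: 0.0
```

```bash
python3 plan.py ".475,.048,.22,104"; cat >> m.py <<'E'
def blob(M,mask,box,z,name):
    u0,u1,v0,v1=box; m=np.zeros(mask.shape,np.uint8); m[v0:v1,u0:u1]=mask[v0:v1,u0:u1]
    n,l,st,_=cv2.connectedComponentsWithStats(m)
    if n<2: print(name,'none'); return
    k=1+np.argmax(st[1:,4]); v,u=np.nonzero(l==k); r=cv2.minAreaRect(np.c_[u,v].astype(np.float32)); P=np.array([px2w('top',a,b,z)[:2] for a,b in cv2.boxPoints(r)])
    print(name,len(u),'px',np.round(r[0],1),'ctr',P.mean(0).round(4),'edges',[(round(float(np.hypot(*e)),4),round(float(np.degrees(np.arctan2(e[1],e[0]))),1)) for e in (P[1]-P[0],P[2]-P[1])])
def allm(im):
    H,S,V=M=meas(im)
    blob(M,((H<6)|(H>174))&(S>150)&(V>60),(240,470,130,290),.063,'red')
    blob(M,(H>8)&(H<22)&(S>80),(235,312,180,275),.06,'brown')
    blob(M,(H>8)&(H<22)&(S>80),(375,470,170,275),.065,'brown_mat')
    blob(M,(H>100)&(H<130)&(S>120),(340,400,140,240),.1,'blue')
    blob(M,(H>20)&(H<35)&(S>120),(330,400,140,265),.1,'yellow')
E
python3 -c "
from m import *
allm(shot('top','t1.png'))"
```

```text
t 6.75 [ 0.5765 -0.3572  0.2394] [1.798e+02 1.000e-01 9.000e+01] F [1.1 0.  0.1] w 0.085
[0.475, 0.048, 0.22, 104.0] [0.81, -0.203, 0.036, 0.002, 0.001, -0.117]
--
red 372 px [421.5 203. ] ctr [ 0.5752 -0.3546] edges [(0.1194, -90.1), (0.0559, 177.9)]
brown 412 px [276.3 239.3] ctr [0.4751 0.0484] edges [(0.1182, -76.0), (0.0597, -166.3)]
brown_mat none
blue 319 px [371.4 180. ] ctr [ 0.6339 -0.2104] edges [(0.0524, -80.0), (0.0722, -171.4)]
yellow 256 px [364.5 223. ] ctr [ 0.5165 -0.1892] edges [(0.0513, -90.1), (0.0649, 178.7)]
```

play_rows(deltas=[[0.09, -0.022, 0, 0, 0, -0.01, 0], [0.18, -0.045, 0, 0, 0, -0.02, 0], [0.27, -0.067, 0, 0, 0, -0.035, 0], [0.36, -0.09, 0, 0, 0, -0.05, 0], [0.45, -0.113, 0, 0, 0, -0.06, 0], [0.54, -0.135, 0, 0, 0, -0.075, 0], [0.63, -0.158, 0, 0, 0, -0.09, 0], [0.72, -0.18, 0.036, 0, 0, -0.1, 0], [0.785, -0.196, 0.036, 0, 0, -0.117, 0], [0.81, -0.203, 0.036, 0, 0, -0.117, 0]])

```text
clock: 7.8
position: [0.4734, 0.0513, 0.2168]
tool_rot: [3.141, -0.001, 1.82]
force: [0.3, -1.4, 0.6]
grip_width: 0.0854
finger_force: 0.0
```

```bash
python3 plan.py ".475,.048,.1,104;.475,.048,.024,104"
```

```text
t 7.8 [0.4734 0.0513 0.2168] [180.   -0.  104.3] F [ 0.3 -1.4  0.6] w 0.0854
[0.475, 0.048, 0.1, 104.0] [-0.007, 0.001, 0.234, 0.0, -0.0, 0.002]
[0.475, 0.048, 0.024, 104.0] [-0.007, 0.001, 0.386, 0.0, -0.0, 0.002]
--
```

play_rows(deltas=[[-0.005, 0, 0.08, 0, 0, 0, 0], [-0.005, 0, 0.17, 0, 0, 0, 0], [-0.005, 0, 0.26, 0, 0, 0, 0], [-0.005, 0, 0.33, 0, 0, 0, 0], [-0.005, 0, 0.375, 0, 0, 0, 0], [-0.005, 0, 0.384, 0, 0, 0, 0.4], [-0.005, 0, 0.384, 0, 0, 0, 0.6], [-0.005, 0, 0.384, 0, 0, 0, 0.6], [-0.005, 0, 0.384, 0, 0, 0, 0.6], [-0.005, 0, 0.384, 0, 0, 0, 0.6]])

```text
clock: 8.8
position: [0.4754, 0.0455, 0.0256]
tool_rot: [3.14, 0.0, 1.815]
force: [0.1, -0.6, -3.9]
grip_width: 0.0593
finger_force: 65.4
```

```bash
python3 plan.py ".475,.048,.26,104|.455,-.357,.26,90"
```

```text
t 8.8 [0.4754 0.0455 0.0256] [179.9   0.  104. ] F [ 0.1 -0.6 -3.9] w 0.0593
[0.475, 0.048, 0.26, 104.0] [0.005, 0.001, -0.469, 0.001, 0.0, -0.0]
--
[0.455, -0.357, 0.26, 90.0] [-0.776, -0.235, -0.0, 0.0, -0.0, 0.117]
--
```

play_rows(deltas=[[0, 0, -0.06, 0, 0, 0, 0.6], [0, 0, -0.12, 0, 0, 0, 0.6], [0, 0, -0.2, 0, 0, 0, 0.6], [0, 0, -0.28, 0, 0, 0, 0.6], [0, 0, -0.36, 0, 0, 0, 0.6], [0, 0, -0.43, 0, 0, 0, 0.6], [0, 0, -0.47, 0, 0, 0, 0.6]])

```text
clock: 9.5
position: [0.4753, 0.0458, 0.263]
tool_rot: [3.138, 0.001, 1.815]
force: [0.1, 0.1, -3.6]
grip_width: 0.0589
finger_force: 67.3
```

play_rows(deltas=[[-0.08, -0.024, 0, 0, 0, 0.01, 0.6], [-0.16, -0.048, 0, 0, 0, 0.02, 0.6], [-0.25, -0.075, 0, 0, 0, 0.035, 0.6], [-0.34, -0.103, 0, 0, 0, 0.05, 0.6], [-0.43, -0.13, 0, 0, 0, 0.06, 0.6], [-0.52, -0.157, 0, 0, 0, 0.075, 0.6], [-0.61, -0.184, 0, 0, 0, 0.09, 0.6], [-0.69, -0.209, 0, 0, 0, 0.1, 0.6], [-0.745, -0.226, 0, 0, 0, 0.11, 0.6], [-0.771, -0.234, 0, 0, 0, 0.117, 0.6]])

```text
clock: 10.5
position: [0.4535, -0.3594, 0.2598]
tool_rot: [-3.141, 0.0, 1.566]
force: [-0.1, 0.2, -3.1]
grip_width: 0.059
finger_force: 67.2
```

```bash
python3 plan.py ".455,-.357,.1,90;.455,-.357,.031,90"
```

```text
t 10.5 [ 0.4535 -0.3594  0.2598] [-180.     0.    89.7] F [-0.1  0.2 -3.1] w 0.059
[0.455, -0.357, 0.1, 90.0] [0.005, 0.003, 0.32, -0.0, 0.0, -0.002]
[0.455, -0.357, 0.031, 90.0] [0.005, 0.003, 0.458, -0.0, 0.0, -0.002]
--
```

Both calls ran in sequence. Now I'm lowering the brown box.

play_rows(deltas=[[0.003, 0.003, 0.08, 0, 0, -0.002, 0.6], [0.003, 0.003, 0.17, 0, 0, -0.002, 0.6], [0.003, 0.003, 0.26, 0, 0, -0.002, 0.6], [0.003, 0.003, 0.34, 0, 0, -0.002, 0.6], [0.003, 0.003, 0.41, 0, 0, -0.002, 0.6], [0.003, 0.003, 0.442, 0, 0, -0.002, 0.6], [0.003, 0.003, 0.452, 0, 0, -0.002, 0.6], [0.003, 0.003, 0.456, 0, 0, -0.002, 0.6]])

```text
clock: 11.3
position: [0.4568, -0.3552, 0.0326]
tool_rot: [3.141, 0.0, 1.575]
force: [0.1, 0.1, -3.0]
grip_width: 0.0589
finger_force: 66.9
```

play_rows(deltas=[[0, 0, 0.003, 0, 0, 0, 0.6], [0, 0, 0.006, 0, 0, 0, 0.6], [0, 0, 0.006, 0, 0, 0, 0.15], [0, 0, 0.006, 0, 0, 0, 0.15], [0, 0, 0.006, 0, 0, 0, 0.15], [0, 0, -0.05, 0, 0, 0, 0.15], [0, 0, -0.14, 0, 0, 0, 0.1], [0, 0, -0.24, 0, 0, 0, 0], [0, 0, -0.34, 0, 0, 0, 0], [0, 0, -0.44, 0, 0, 0, 0]])

```text
clock: 12.3
position: [0.4559, -0.3549, 0.2542]
tool_rot: [3.141, 0.0, 1.575]
force: [0.1, -0.7, -0.5]
grip_width: 0.0851
finger_force: 0.0
```

```bash
python3 plan.py ".455,-.15,.3,40;.456,.146,.3,0|.456,.146,.24,0"; python3 - <<'E'
from m import *
im=shot('top','t2.png'); allm(im)
c=cv2.resize(im[145:300,150:290],None,fx=5,fy=3.8,interpolation=cv2.INTER_CUBIC);c=cv2.resize(im[145:300,160:300],None,fx=3.8,fy=3.8,interpolation=cv2.INTER_CUBIC)
cv2.imwrite('pics/t2c.png',c[:,:,::-1])
E
```

```text
t 12.3 [ 0.4559 -0.3549  0.2542] [180.    0.   90.2] F [ 0.1 -0.7 -0.5] w 0.0851
[0.455, -0.15, 0.3, 40.0] [0.41, -0.0, -0.092, 0.0, -0.0, 0.418]
[0.456, 0.146, 0.3, 0.0] [1.002, 0.004, -0.092, 0.0, -0.0, 0.752]
--
[0.456, 0.146, 0.24, 0.0] [0.0, -0.0, 0.12, 0.0, 0.0, 0.0]
--
red 403 px [421.5 203.5] ctr [ 0.5738 -0.3545] edges [(0.0587, -1.6), (0.1194, -90.1)]
brown none
brown_mat 453 px [421.5 246.5] ctr [ 0.4546 -0.3501] edges [(0.1236, -90.1), (0.0576, 177.9)]
blue 322 px [371.5 180. ] ctr [ 0.6339 -0.2105] edges [(0.0526, -80.0), (0.0722, -171.4)]
yellow 259 px [364.5 223. ] ctr [ 0.5165 -0.1892] edges [(0.0513, -90.1), (0.0649, 178.7)]
```

View pics/t2c.png

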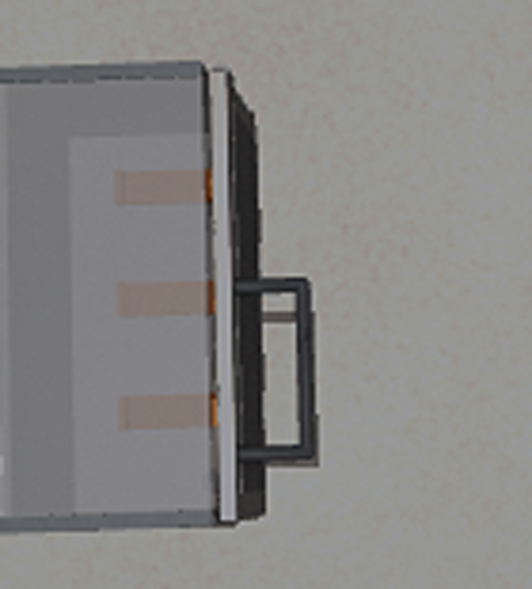

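The handle bar runs from (306,280) to (308,460) in the crop. The leaf's top edge runs from (222,71) to (228,521), which gives the door yaw and the hinge.

```bash
python3 - <<'E'
from h import *
g=lambda x,y,z:px2w('top',160+x/3.8-.4,145+y/3.8-.4,z)
for n,x,y,z in [('bar far',305,280,.205),('bar near',308,460,.205),('leaf hinge out',232,72,.215),('leaf hinge in',213,70,.215),('leaf free out',238,521,.215),('leaf free in',219,521,.215)]: print(n,g(x,y,z).round(4))
a,b=(g(222,71,.215)),g(228.5,521,.215); d=b-a; th=np.arctan2(d[1],d[0]); print('len',np.hypot(*d[:2]),'yaw',np.degrees(th)-180*np.sign(th))
h=(g(305,280,.205)+g(308,460,.205))/2; print('handle',h)
E
```

```text
bar far [0.5197 0.1392 0.205 ]
bar near [0.402  0.1365 0.205 ]
leaf hinge out [0.6567 0.1876 0.215 ]
leaf hinge in [0.6581 0.2001 0.215 ]
leaf free out [0.363  0.1806 0.215 ]
leaf free in [0.363  0.1928 0.215 ]
len 0.2945085097138063 yaw 1.455134426700596
handle [0.46086927 0.13782527 0.205     ]
```

play_rows(deltas=[[0.09, 0, -0.05, 0, 0, 0.068, 0.5], [0.18, 0, -0.09, 0, 0, 0.136, 0.5], [0.27, 0, -0.092, 0, 0, 0.204, 0.5], [0.36, 0, -0.092, 0, 0, 0.272, 0.5], [0.45, 0, -0.092, 0, 0, 0.34, 0.5], [0.54, 0, -0.092, 0, 0, 0.408, 0.5], [0.63, 0, -0.092, 0, 0, 0.476, 0.5], [0.72, 0, -0.092, 0, 0, 0.544, 0.5], [0.79, 0, -0.092, 0, 0, 0.61, 0.5], [0.84, 0, -0.092, 0, 0, 0.675, 0.5]])

```text
clock: 13.35
position: [0.4546, 0.0634, 0.2981]
tool_rot: [3.142, -0.001, 0.251]
force: [0.6, -0.3, 0.6]
grip_width: 0.0429
finger_force: 0.0
```

```bash
python3 plan.py ".46,.138,.3,1.4;.46,.138,.24,1.4;.46,.138,.183,1.4"
```

```text
t 13.35 [0.4546 0.0634 0.2981] [180.   -0.   14.4] F [ 0.6 -0.3  0.6] w 0.0429
[0.46, 0.138, 0.3, 1.4] [0.048, -0.142, -0.004, -0.0, -0.0, 0.108]
[0.46, 0.138, 0.24, 1.4] [0.047, -0.142, 0.116, -0.0, -0.0, 0.108]
[0.46, 0.138, 0.183, 1.4] [0.047, -0.142, 0.23, -0.0, -0.0, 0.108]
--
```

play_rows(deltas=[[0.025, -0.07, -0.004, 0, 0, 0.054, 0.5], [0.047, -0.142, -0.004, 0, 0, 0.108, 0.5], [0.047, -0.142, -0.004, 0, 0, 0.108, 0.5], [0.047, -0.142, 0.04, 0, 0, 0.108, 0.5], [0.047, -0.142, 0.08, 0, 0, 0.108, 0.5], [0.047, -0.142, 0.116, 0, 0, 0.108, 0.5], [0.047, -0.142, 0.116, 0, 0, 0.108, 0.5]])

```text
clock: 14.05
position: [0.4588, 0.1352, 0.2382]
tool_rot: [3.141, 0.003, 0.029]
force: [-0.7, -0.8, -0.1]
grip_width: 0.0429
finger_force: 0.0
```

```bash
python3 plan.py ".46,.138,.183,1.4"; python3 - <<'E'
from m import *
im=shot('scene','s3.png')
c=cv2.resize(im[110:270,240:420],None,fx=3.3,fy=3.3,interpolation=cv2.INTER_CUBIC);cv2.imwrite('pics/s3c.png',c[:,:,::-1])
E
```

```text
t 14.05 [0.4588 0.1352 0.2382] [180.    0.2   1.6] F [-0.7 -0.8 -0.1] w 0.0429
[0.46, 0.138, 0.183, 1.4] [0.003, -0.006, 0.11, 0.0, 0.001, 0.002]
--
```

View pics/s3c.png

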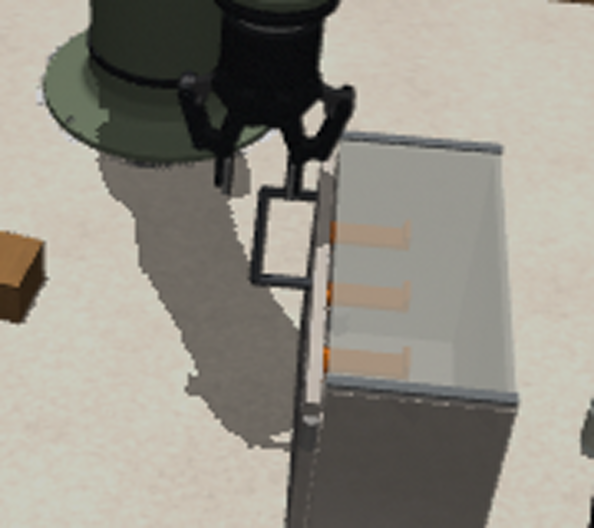

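Fingers straddle the bar at about (270,190). Lowering and closing.

play_rows(deltas=[[0.002, -0.005, 0.03, 0, 0, 0, 0.5], [0.002, -0.005, 0.06, 0, 0, 0, 0.5], [0.002, -0.005, 0.09, 0, 0, 0, 0.5], [0.002, -0.005, 0.105, 0, 0, 0, 0.5], [0.002, -0.005, 0.105, 0, 0, 0, 0.7], [0.002, -0.005, 0.105, 0, 0, 0, 0.95], [0.002, -0.005, 0.105, 0, 0, 0, 0.95], [0.002, -0.005, 0.105, 0, 0, 0, 0.95], [0.002, -0.005, 0.105, 0, 0, 0, 0.95]], newtons=40)

```text
clock: 15.0
position: [0.4612, 0.1396, 0.1884]
tool_rot: [-3.14, -0.002, 0.029]
force: [0.5, 6.4, -0.8]
grip_width: 0.0081
finger_force: 38.9
```

```bash
cat > arc.py <<'E'
from plan import *
# arc rows for the handle: angles in deg relative to now
hx,hy=.659,.194
o=observe(); p0=o['position']; R0=R.from_euler('xyz',o['tool_rot']).as_matrix(); yaw=np.degrees(o['tool_rot'][2])
print('t',o['clock'],p0.round(4),np.degrees(o['tool_rot']).round(1),'F',o['force'].round(1),'w',round(o['grip_width'],4))
for a in map(float,sys.argv[1].split(',')):
    t=np.radians(a); c,s=np.cos(t),np.sin(t); d=p0[:2]-[hx,hy]
    q=[hx+c*d[0]-s*d[1],hy+s*d[0]+c*d[1],p0[2],yaw+a]; print(a,row(p0,R0,q),np.round(q,3))
E
python3 arc.py 2,5,9,13,17,21,25,29,33,37
```

```text
t 15.0 [0.4612 0.1396 0.1884] [-1.799e+02 -1.000e-01  1.700e+00] F [ 0.5  6.4 -0.8] w 0.0081
2.0 [0.004, 0.014, -0.0, -0.001, -0.001, -0.017] [0.463 0.133 0.188 3.665]
5.0 [0.01, 0.034, -0.0, -0.001, -0.001, -0.042] [0.467 0.123 0.188 6.665]
9.0 [0.02, 0.061, -0.0, -0.001, -0.001, -0.075] [ 0.472  0.109  0.188 10.665]
13.0 [0.032, 0.087, -0.0, -0.001, -0.001, -0.108] [ 0.478  0.097  0.188 14.665]
17.0 [0.046, 0.112, -0.0, -0.001, -0.001, -0.142] [ 0.486  0.084  0.188 18.665]
21.0 [0.061, 0.136, -0.0, -0.001, -0.001, -0.175] [ 0.494  0.072  0.188 22.665]
25.0 [0.078, 0.159, -0.0, -0.001, -0.001, -0.208] [ 0.503  0.061  0.188 26.665]
29.0 [0.097, 0.181, -0.0, -0.001, -0.001, -0.242] [ 0.512  0.051  0.188 30.665]
33.0 [0.117, 0.201, -0.0, -0.001, -0.001, -0.275] [ 0.523  0.041  0.188 34.665]
37.0 [0.139, 0.22, -0.0, -0.001, -0.001, -0.308] [5.3400e-01 3.2000e-02 1.8800e-01 3.8665e+01]
```

play_rows(deltas=[[0.004, 0.014, 0, 0, 0, -0.017, 0.95], [0.01, 0.034, 0, 0, 0, -0.042, 0.95], [0.02, 0.061, 0, 0, 0, -0.075, 0.95], [0.032, 0.087, 0, 0, 0, -0.108, 0.95], [0.046, 0.112, 0, 0, 0, -0.142, 0.95], [0.061, 0.136, 0, 0, 0, -0.175, 0.95], [0.078, 0.159, 0, 0, 0, -0.208, 0.95], [0.097, 0.181, 0, 0, 0, -0.242, 0.95], [0.117, 0.201, 0, 0, 0, -0.275, 0.95], [0.139, 0.22, 0, 0, 0, -0.308, 0.95]])

```text
clock: 16.0
position: [0.5353, 0.0319, 0.1884]
tool_rot: [3.141, -0.005, 0.677]
force: [10.9, 14.4, -10.2]
grip_width: 0.0082
finger_force: 39.2
```

```bash
python3 arc.py 4,9,14,19,24,29,34,39,43,46
```

```text
t 16.0 [0.5353 0.0319 0.1884] [180.   -0.3  38.8] F [ 10.9  14.4 -10.2] w 0.0082
4.0 [0.008, 0.027, 0.0, 0.0, -0.002, -0.033] [5.4700e-01 2.4000e-02 1.8800e-01 4.2797e+01]
9.0 [0.02, 0.061, 0.0, 0.0, -0.002, -0.075] [5.6200e-01 1.5000e-02 1.8800e-01 4.7797e+01]
14.0 [0.035, 0.093, 0.0, 0.0, -0.002, -0.117] [5.7800e-01 7.0000e-03 1.8800e-01 5.2797e+01]
19.0 [0.053, 0.124, 0.0, 0.0, -0.002, -0.158] [ 0.595  0.     0.188 57.797]
24.0 [0.074, 0.153, 0.0, 0.001, -0.002, -0.2] [ 6.1200e-01 -4.0000e-03  1.8800e-01  6.2797e+01]
29.0 [0.097, 0.18, 0.001, 0.001, -0.002, -0.242] [ 6.2900e-01 -8.0000e-03  1.8800e-01  6.7797e+01]
34.0 [0.122, 0.205, 0.001, 0.001, -0.002, -0.283] [ 6.4700e-01 -1.0000e-02  1.8800e-01  7.2797e+01]
39.0 [0.15, 0.227, 0.001, 0.001, -0.002, -0.325] [ 6.6500e-01 -1.0000e-02  1.8800e-01  7.7797e+01]
43.0 [0.173, 0.244, 0.001, 0.001, -0.002, -0.358] [ 6.7900e-01 -9.0000e-03  1.8800e-01  8.1797e+01]
46.0 [0.191, 0.255, 0.001, 0.001, -0.002, -0.383] [ 6.9000e-01 -8.0000e-03  1.8800e-01  8.4797e+01]
```

play_rows(deltas=[[0.008, 0.027, 0, 0, 0, -0.033, 0.95], [0.02, 0.061, 0, 0, 0, -0.075, 0.95], [0.035, 0.093, 0, 0, 0, -0.117, 0.95], [0.053, 0.124, 0, 0, 0, -0.158, 0.95], [0.074, 0.153, 0, 0, 0, -0.2, 0.95], [0.097, 0.18, 0, 0, 0, -0.242, 0.95], [0.122, 0.205, 0, 0, 0, -0.283, 0.95], [0.15, 0.227, 0, 0, 0, -0.325, 0.95], [0.173, 0.244, 0, 0, 0, -0.358, 0.95], [0.191, 0.255, 0, 0, 0, -0.383, 0.95]])

```text
clock: 17.0
position: [0.6887, -0.0088, 0.1884]
tool_rot: [3.14, -0.002, 1.478]
force: [1.1, 5.1, 1.5]
grip_width: 0.0083
finger_force: 41.1
```

```bash
python3 arc.py 3,6,9,11
```

```text
t 17.0 [ 0.6887 -0.0088  0.1884] [ 1.799e+02 -1.000e-01  8.470e+01] F [1.1 5.1 1.5] w 0.0083
3.0 [0.006, 0.021, 0.0, 0.001, -0.001, -0.025] [ 6.9900e-01 -7.0000e-03  1.8800e-01  8.7695e+01]
6.0 [0.012, 0.041, 0.0, 0.001, -0.001, -0.05] [ 7.1000e-01 -5.0000e-03  1.8800e-01  9.0695e+01]
9.0 [0.02, 0.061, 0.0, 0.001, -0.001, -0.075] [ 7.2000e-01 -2.0000e-03  1.8800e-01  9.3695e+01]
11.0 [0.026, 0.074, 0.0, 0.001, -0.001, -0.092] [7.2700e-01 1.0000e-03 1.8800e-01 9.5695e+01]
```

play_rows(deltas=[[0.006, 0.021, 0, 0, 0, -0.025, 0.95], [0.012, 0.041, 0, 0, 0, -0.05, 0.95], [0.02, 0.061, 0, 0, 0, -0.075, 0.95], [0.026, 0.074, 0, 0, 0, -0.092, 0.95], [0.026, 0.074, 0, 0, 0, -0.092, 0.95], [0.026, 0.074, 0, 0, 0, -0.092, 0.6], [0.026, 0.074, 0, 0, 0, -0.092, 0.55], [0.026, 0.074, 0, 0, 0, -0.092, 0.55], [0.026, 0.074, -0.05, 0, 0, -0.092, 0.55], [0.026, 0.074, -0.12, 0, 0, -0.092, 0.55]])

```text
clock: 18.0
position: [0.7245, -0.0006, 0.2464]
tool_rot: [-3.138, -0.0, 1.668]
force: [-0.1, 0.3, 0.7]
grip_width: 0.0384
finger_force: 0.0
```

```bash
python3 plan.py ".727,0,.34,96;.6,-.1,.34,40"
```

```text
t 18.0 [ 7.245e-01 -6.000e-04  2.464e-01] [-179.8   -0.    95.6] F [-0.1  0.3  0.7] w 0.0384
[0.727, 0.0, 0.34, 96.0] [0.001, 0.005, -0.187, -0.002, -0.0, -0.004]
[0.6, -0.1, 0.34, 40.0] [-0.174, -0.268, -0.186, -0.002, 0.001, 0.463]
--
```

```bash
python3 - <<'E'
from m import *
im=shot('top','t3.png'); allm(im)
c=np.hstack([cv2.resize(im[160:250,335:395],(400,600),interpolation=cv2.INTER_CUBIC),cv2.resize(im[145:295,160:260],(400,600),interpolation=cv2.INTER_CUBIC)])
cv2.imwrite('pics/t3c.png',c[:,:,::-1])
E
```

```text
red 409 px [421.5 203.5] ctr [ 0.5738 -0.3545] edges [(0.1194, -90.1), (0.0587, 177.9)]
brown 94 px [248.5 185. ] ctr [0.6269 0.1261] edges [(0.0252, -90.1), (0.0283, -179.8)]
brown_mat 230 px [426.5 246.5] ctr [ 0.4546 -0.3639] edges [(0.0962, -90.1), (0.0576, 177.9)]
blue none
yellow none
```

View pics/t3c.png

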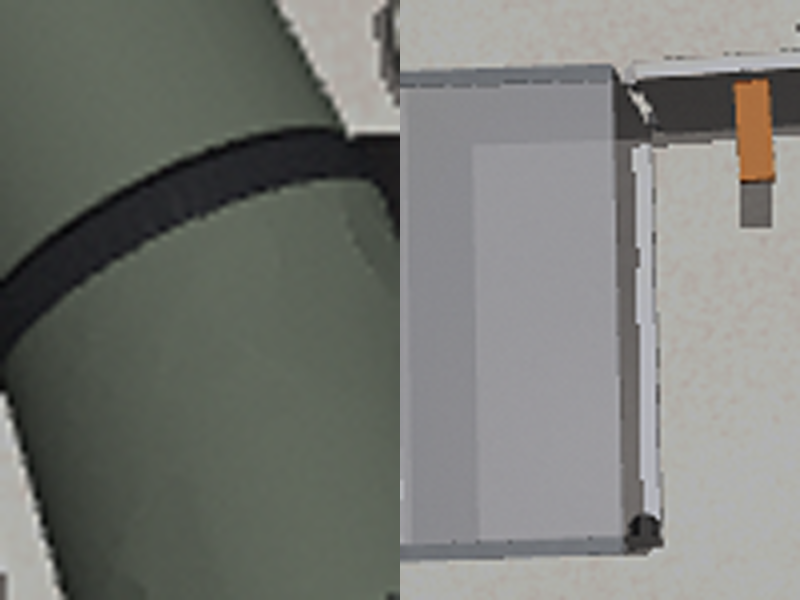

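The arm hides the caddies in this view. I'll fit their poses from the earlier unobstructed pictures with a projected model.

```bash
cat > fit.py <<'E'
from h import *
from scipy.optimize import minimize
def hull(n,pts):
    return cv2.convexHull(np.array([w2px(n,p) for p in pts],np.float32)*16).astype(np.int32)
def box(x0,x1,y0,y1,z0,z1): return [(x,y,z) for x in(x0,x1) for y in(y0,y1) for z in(z0,z1)]
PARTS=[box(-.03,.03,-.025,.025,0,.042),box(-.03,.03,-.005,.005,.094,.124),box(-.03,-.02,-.005,.005,.04,.124),box(.02,.03,-.005,.005,.04,.124)]
def render(n,x,y,yaw,K=1,z0=0):
    c,s=np.cos(yaw),np.sin(yaw); m=np.zeros((420,560),np.uint8)
    for P in PARTS: cv2.fillConvexPoly(m,hull(n,[(x+c*a-s*b,y+s*a+c*b,z+z0) for a,b,z in P]),255,cv2.LINE_AA,4)
    return m/255.
def cmask(im,col,c,r=30):
    hsv=cv2.cvtColor(im,cv2.COLOR_RGB2HSV).astype(int); H,S,V=hsv[...,0],hsv[...,1],hsv[...,2]
    a=(((H>100)&(H<130))|((H>20)&(H<35)))&(S>110)
    a=cv2.morphologyEx(a.astype(np.uint8),cv2.MORPH_CLOSE,np.ones((2,2))); b=np.zeros_like(a); u,v=map(int,c); b[v-r:v+r,u-r:u+r]=a[v-r:v+r,u-r:u+r]; return b
def fit(ims,x,y,yaw,z0=0,r=30):
    ms={n:cmask(im,None,w2px(n,(x,y,.06+z0)),r) for n,im in ims.items()}
    f=lambda p:-sum(np.minimum(ms[n],g:=render(n,*p,z0=z0)).sum()/np.maximum(ms[n],g).sum() for n in ms)
    best=min((minimize(f,[x,y,yw],method='Nelder-Mead',options=dict(initial_simplex=[[x,y,yw],[x+.015,y,yw],[x,y+.015,yw],[x,y,yw+.2]],xatol=1e-4,fatol=1e-4)) for yw in (yaw-.15,yaw,yaw+.15)),key=lambda q:q.fun)
    return best.x.round(4),round(float(np.degrees(best.x[2])),1),round(-best.fun/len(ms),3)
E
python3 - <<'E'
from fit import *
t=cv2.imread('pics/t2.png')[:,:,::-1].copy();s=cv2.imread('pics/s3.png')[:,:,::-1].copy();s0=cv2.imread('pics/s0.png')[:,:,::-1].copy()
for n,x,y,a in [('yellow',.517,-.195,0),('blue',.634,-.215,.15)]:
    print(n,fit({'top':t},x,y,a),fit({'top':t,'scene':s0},x,y,a))
E
python3 plan.py ".5165,-.195,.34,0"
```

```text
t 18.05 [7.265e-01 2.000e-04 2.539e-01] [179.7  -0.   95.6] F [1.1 0.7 5.7] w 0.0385
[0.5165, -0.195, 0.34, 0.0] [-0.348, -0.455, -0.174, 0.002, -0.002, 0.796]
--Traceback (most recent call last):
  File "<stdin>", line 4, in <module>
  File "fit.py", line 18, in fit
    best=min((minimize(f,[x,y,yw],method='Nelder-Mead',options=dict(initial_simplex=[[x,y,yw],[x+.015,y,yw],[x,y+.015,yw],[x,y,yw+.2]],xatol=1e-4,fatol=1e-4)) for yw in (yaw-.15,yaw,yaw+.15)),key=lambda q:q.fun)
  File "fit.py", line 18, in <genexpr>
    best=min((minimize(f,[x,y,yw],method='Nelder-Mead',options=dict(initial_simplex=[[x,y,yw],[x+.015,y,yw],[x,y+.015,yw],[x,y,yw+.2]],xatol=1e-4,fatol=1e-4)) for yw in (yaw-.15,yaw,yaw+.15)),key=lambda q:q.fun)
              ~~~~~~~~^^^^^^^^^^^^^^^^^^^^^^^^^^^^^^^^^^^^^^^^^^^^^^^^^^^^^^^^^^^^^^^^^^^^^^^^^^^^^^^^^^^^^^^^^^^^^^^^^^^^^^^^^^^^^^^^^^^^^^^^^^^^^^^^^^^^^^^^
    res = _minimize_neldermead(fun, x0, args, callback, bounds=bounds,
                               **options)
    fsim[j] = func(sim[j])
              ~~~~^^^^^^^^
    fx = function(np.copy(x), *(wrapper_arg
[... 454 characters left out ...]
^^^^^^^
  File "fit.py", line 9, in render
    for P in PARTS: cv2.fillConvexPoly(m,hull(n,[(x+c*a-s*b,y+s*a+c*b,z+z0) for a,b,z in P]),255,cv2.LINE_AA,4)
                                         ~~~~^^^^^^^^^^^^^^^^^^^^^^^^^^^^^^^^^^^^^^^^^^^^^^^
  File "fit.py", line 4, in hull
    return cv2.convexHull(np.array([w2px(n,p) for p in pts],np.float32)*16).astype(np.int32)
                                    ~~~~^^^^^
  File "h.py", line 13, in w2px
    c,f,p,r=cam(n); r=r if r.shape==(3,3) else R.from_euler('xyz',r).as_matrix()
            ~~~^^^
  File "h.py", line 7, in cam
    c=get_calibration(n); f=210/np.tan(np.radians(c['fovy'])/2)
ValueError: time passes only in moves, steps and waits
```

```bash
sed -i 's/^def cam(n):/import functools\n@functools.cache\ndef cam(n):/' h.py
python3 - <<'E'
from fit import *
t=cv2.imread('pics/t2.png')[:,:,::-1].copy();s0=cv2.imread('pics/s0.png')[:,:,::-1].copy()
for n,x,y,a in [('yellow',.517,-.195,0),('blue',.634,-.215,.15)]:
    print(n,fit({'top':t},x,y,a),fit({'top':t,'scene':s0},x,y,a))
E
```

```text
yellow (array([ 0.5149, -0.2047,  0.0621]), 3.6, np.float64(0.641)) (array([ 0.517 , -0.2002,  0.0636]), 3.6, np.float64(0.57))
blue (array([ 0.6374, -0.2285,  0.2751]), 15.8, np.float64(0.686)) (array([ 0.639 , -0.2252,  0.1942]), 11.1, np.float64(0.586))
```

play_rows(deltas=[[0, 0, -0.08, 0, 0, 0, 0.5], [0, 0, -0.17, 0, 0, 0.05, 0.5], [-0.04, -0.05, -0.174, 0, 0, 0.12, 0.5], [-0.08, -0.11, -0.174, 0, 0, 0.19, 0.5], [-0.12, -0.17, -0.174, 0, 0, 0.26, 0.5], [-0.17, -0.23, -0.174, 0, 0, 0.33, 0.5], [-0.22, -0.29, -0.174, 0, 0, 0.4, 0.5], [-0.27, -0.35, -0.174, 0, 0, 0.47, 0.5], [-0.31, -0.41, -0.174, 0, 0, 0.54, 0.5], [-0.348, -0.455, -0.174, 0, 0, 0.61, 0.5]])

```text
clock: 19.05
position: [0.5141, -0.1969, 0.3346]
tool_rot: [3.141, 0.0, 0.383]
force: [1.3, 0.4, 0.6]
grip_width: 0.0428
finger_force: 0.0
```

```bash
python3 - <<'E'
from fit import *
t=cv2.imread('pics/t2.png');s=cv2.imread('pics/s0.png')
rowsI=[]
for x,y,a in [(.517,-.2002,.0636),(.639,-.2252,.194)]:
    L=[]
    for n,im in (('top',t),('scene',s)):
        u,v=w2px(n,(x,y,.06)).astype(int); k=9; r=21; u0,v0=u-r,v-16
        c=cv2.resize(im[v0:v0+32,u0:u0+2*r],None,fx=k,fy=k,interpolation=cv2.INTER_NEAREST)
        for P in PARTS[:2]:
            co,si=np.cos(a),np.sin(a)
            h=cv2.convexHull(np.array([(w2px(n,(x+co*p-si*q,y+si*p+co*q,z))+.5-[u0,v0])*k for p,q,z in P],np.float32)).astype(int)
            cv2.polylines(c,[h],True,(0,0,255),1)
        L.append(c)
    rowsI.append(np.hstack(L))
cv2.imwrite('pics/ov.png',np.vstack(rowsI))
E
```

```text
(no output)
```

View pics/ov.png

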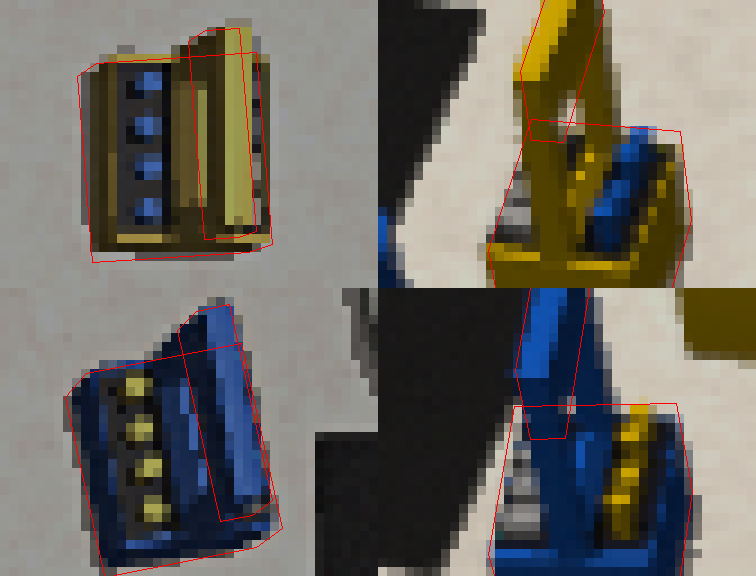

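```bash
python3 - <<'E'
from h import *
for n,x,y,A,B in [('yellow',.517,-.2002,(239,27),(239,228)),('blue',.639,-.2252,(219,19),(252,214))]:
    u,v=w2px('top',(x,y,.06)).astype(int); u0,v0=u-21,v-16
    a,b=[px2w('top',u0+p/9-.5,v0+q/9-.5,.124) for p,q in (A,B)]; d=a-b; print(n,((a+b)/2).round(4),np.hypot(*d[:2]).round(4),np.degrees(np.arctan2(d[1],d[0])).round(1))
E
python3 plan.py ".516,-.201,.25,1|.516,-.201,.101,1"
```

```text
yellow [ 0.518  -0.2026  0.124 ] 0.0594 -1.2
blue [ 0.6393 -0.2255  0.124 ] 0.0593 8.2
t 19.05 [ 0.5141 -0.1969  0.3346] [180.    0.   21.9] F [1.3 0.4 0.6] w 0.0428
[0.516, -0.201, 0.25, 1.0] [0.0, 0.009, 0.169, 0.0, 0.0, 0.175]
--
[0.516, -0.201, 0.101, 1.0] [-0.0, -0.0, 0.298, 0.0, 0.0, 0.0]
--
```

play_rows(deltas=[[0.001, 0.007, 0, 0, 0, 0.07, 0.5], [0.003, 0.01, 0.05, 0, 0, 0.14, 0.5], [0.003, 0.012, 0.1, 0, 0, 0.183, 0.5], [0.003, 0.012, 0.15, 0, 0, 0.183, 0.5], [0.003, 0.012, 0.2, 0, 0, 0.183, 0.5], [0.003, 0.012, 0.27, 0, 0, 0.183, 0.5], [0.003, 0.012, 0.33, 0, 0, 0.183, 0.5], [0.003, 0.012, 0.35, 0, 0, 0.183, 0.5], [0.003, 0.012, 0.35, 0, 0, 0.183, 0.5]])

```text
clock: 19.95
position: [0.5192, -0.2003, 0.1587]
tool_rot: [-3.141, 0.002, 0.007]
force: [0.5, -0.5, 0.3]
grip_width: 0.0427
finger_force: 0.0
```

```bash
python3 plan.py ".518,-.202,.1,0"; python3 - <<'E'
from m import *
im=shot('scene','s4.png')
c=cv2.resize(im[150:290,150:260],None,fx=4.2,fy=4.2,interpolation=cv2.INTER_CUBIC);cv2.imwrite('pics/s4c.png',c[:,:,::-1])
E
```

```text
t 19.95 [ 0.5192 -0.2003  0.1587] [-1.8e+02  1.0e-01  4.0e-01] F [ 0.5 -0.5  0.3] w 0.0427
[0.518, -0.202, 0.1, 0.0] [-0.002, 0.003, 0.117, -0.0, 0.001, 0.004]
--
```

View pics/s4c.png

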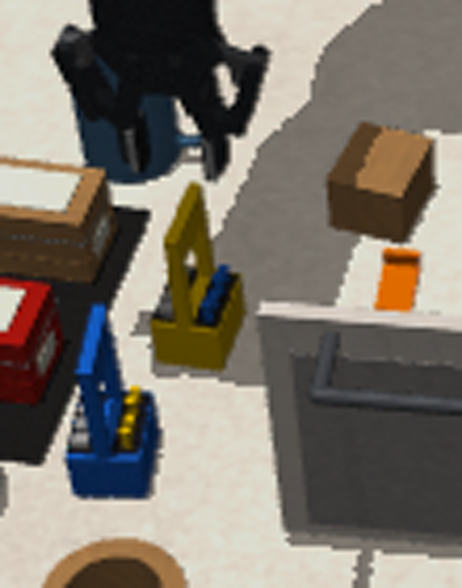

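```bash
python3 - <<'E'
from fit import *
g=lambda p:((w2px('scene',p)-[150,150])*4.2).round(0)
print('bar top ends',g((.548,-.202,.124)),g((.488,-.202,.124)),'tcp',g((.519,-.2,.159)),'blue',g((.639,-.2255,.124)))
s=cv2.imread('pics/s4.png')[:,:,::-1].copy();s0=cv2.imread('pics/s0.png')[:,:,::-1].copy()
for n,im in (('before',s0),('now',s)): print(n,'yellow',fit({'scene':im},.517,-.2,.05,r=24),'blue',fit({'scene':im},.639,-.225,.16,r=24))
E
```

```text
bar top ends [167. 238.] [192. 178.] tcp [176. 170.] blue [ 88. 332.]
before yellow (array([ 0.5216, -0.1971,  0.1405]), 8.1, np.float64(0.682)) blue (array([ 0.6412, -0.2222,  0.2692]), 15.4, np.float64(0.655))
now yellow (array([ 0.5213, -0.1969,  0.1201]), 6.9, np.float64(0.706)) blue (array([ 0.6411, -0.2223,  0.2747]), 15.7, np.float64(0.649))
```

No knock: the bar is at (183,210) as predicted, between the fingers at (130,160) and (215,165). Descending and gripping.

play_rows(deltas=[[0, 0.001, 0.04, 0, 0, 0, 0.5], [0, 0.001, 0.08, 0, 0, 0, 0.5], [0, 0.001, 0.11, 0, 0, 0, 0.5], [0, 0.001, 0.118, 0, 0, 0, 0.5], [0, 0.001, 0.118, 0, 0, 0, 0.7], [0, 0.001, 0.118, 0, 0, 0, 0.95], [0, 0.001, 0.118, 0, 0, 0, 0.95], [0, 0.001, 0.118, 0, 0, 0, 0.95], [0, 0.001, 0.118, 0, 0, 0, 0.95]], newtons=40)

```text
clock: 20.9
position: [0.5204, -0.2012, 0.1013]
tool_rot: [3.141, -0.002, 0.007]
force: [-0.4, -0.4, 8.3]
grip_width: 0.0095
finger_force: 41.9
```

```bash
python3 plan.py ".518,-.2,.3,0"
```

```text
t 20.9 [ 0.5204 -0.2012  0.1013] [ 1.8e+02 -1.0e-01  4.0e-01] F [-0.4 -0.4  8.3] w 0.0095
[0.518, -0.2, 0.3, 0.0] [-0.004, -0.002, -0.397, 0.0, -0.001, 0.003]
--
```

play_rows(deltas=[[0, 0, -0.03, 0, 0, 0, 0.95], [0, 0, -0.08, 0, 0, 0, 0.95], [0, 0, -0.15, 0, 0, 0, 0.95], [0, 0, -0.22, 0, 0, 0, 0.95], [0, 0, -0.29, 0, 0, 0, 0.95], [0, 0, -0.35, 0, 0, 0, 0.95], [0, 0, -0.38, 0, 0, 0, 0.95], [0, 0, -0.38, 0, 0, 0, 0.95]])

```text
clock: 21.7
position: [0.5203, -0.2011, 0.2934]
tool_rot: [3.14, -0.004, 0.007]
force: [-0.2, -0.0, -1.8]
grip_width: 0.0091
finger_force: 40.7
```

```bash
python3 - <<'E'
from h import *
g=lambda x,y,z:px2w('top',160+(x-400)/4-.4,145+y/4-.4,z)
print('lip end',g(759,181,.195).round(4),'base',g(752,82,.19).round(4))
a=np.radians(95.5);M=np.array([[np.cos(a),-np.sin(a)],[np.sin(a),np.cos(a)]]);h=np.array([.659,.194])
print('pred lip',h+M@[-.075,.072],'base',h+M@[-.075,.006])
E
python3 plan.py ".54,-.05,.3,60;.53,.107,.3,95.5|.53,.107,.217,95.5"
```

```text
lip end [0.5929 0.1163 0.195 ] base [0.6576 0.1214 0.19  ]
pred lip [0.59451991 0.11244439] base [0.66021605 0.11877021]
t 21.7 [ 0.5203 -0.2011  0.2934] [179.9  -0.2   0.4] F [-0.2 -0.  -1.8] w 0.0091
[0.54, -0.05, 0.3, 60.0] [0.042, -0.302, -0.013, 0.002, -0.001, -0.496]
[0.53, 0.107, 0.3, 95.5] [0.024, -0.616, -0.014, 0.002, -0.001, -0.792]
--
[0.53, 0.107, 0.217, 95.5] [0.0, -0.0, 0.166, 0.0, 0.0, 0.0]
--
```

play_rows(deltas=[[0.002, -0.05, -0.014, 0, 0, -0.066, 0.95], [0.005, -0.11, -0.014, 0, 0, -0.132, 0.95], [0.008, -0.17, -0.014, 0, 0, -0.198, 0.95], [0.01, -0.24, -0.014, 0, 0, -0.264, 0.95], [0.013, -0.31, -0.014, 0, 0, -0.33, 0.95], [0.016, -0.38, -0.014, 0, 0, -0.396, 0.95], [0.019, -0.44, -0.014, 0, 0, -0.462, 0.95], [0.022, -0.5, -0.014, 0, 0, -0.528, 0.95], [0.024, -0.56, -0.014, 0, 0, -0.594, 0.95], [0.026, -0.6, -0.014, 0, 0, -0.66, 0.95]])

```text
clock: 22.7
position: [0.5297, 0.1012, 0.297]
tool_rot: [-3.141, -0.0, 1.397]
force: [0.7, -0.8, -1.3]
grip_width: 0.0089
finger_force: 40.6
```

```bash
python3 plan.py ".533,.109,.3,95.5;.533,.109,.217,95.5|.628,.118,.217,95.5"
```

```text
t 22.7 [0.5297 0.1012 0.297 ] [-180.    -0.    80.1] F [ 0.7 -0.8 -1.3] w 0.0089
[0.533, 0.109, 0.3, 95.5] [0.017, 0.004, -0.006, -0.0, -0.0, -0.129]
[0.533, 0.109, 0.217, 95.5] [0.017, 0.004, 0.16, -0.0, -0.0, -0.129]
--
[0.628, 0.118, 0.217, 95.5] [-0.0, 0.191, 0.0, 0.0, 0.0, 0.0]
--
```

play_rows(deltas=[[0.01, 0.003, 0, 0, 0, -0.06, 0.95], [0.017, 0.004, 0, 0, 0, -0.115, 0.95], [0.017, 0.004, 0.04, 0, 0, -0.129, 0.95], [0.017, 0.004, 0.08, 0, 0, -0.129, 0.95], [0.017, 0.004, 0.12, 0, 0, -0.129, 0.95], [0.017, 0.004, 0.15, 0, 0, -0.129, 0.95], [0.017, 0.004, 0.158, 0, 0, -0.129, 0.95], [0.017, 0.004, 0.158, 0, 0, -0.129, 0.95]])

```text
clock: 23.5
position: [0.5338, 0.1071, 0.2181]
tool_rot: [-3.141, -0.0, 1.66]
force: [-0.5, -0.7, -1.1]
grip_width: 0.0093
finger_force: 40.6
```

```bash
python3 plan.py ".628,.118,.217,95.5"; python3 - <<'E'
from m import *
im=shot('scene','s5.png')
c=cv2.resize(im[90:290,220:400],None,fx=3,fy=3,interpolation=cv2.INTER_CUBIC);cv2.imwrite('pics/s5c.png',c[:,:,::-1])
E
```

```text
t 23.5 [0.5338 0.1071 0.2181] [-180.    -0.    95.1] F [-0.5 -0.7 -1.1] w 0.0093
[0.628, 0.118, 0.217, 95.5] [0.005, 0.19, 0.002, -0.0, -0.0, -0.003]
--
```

View pics/s5c.png

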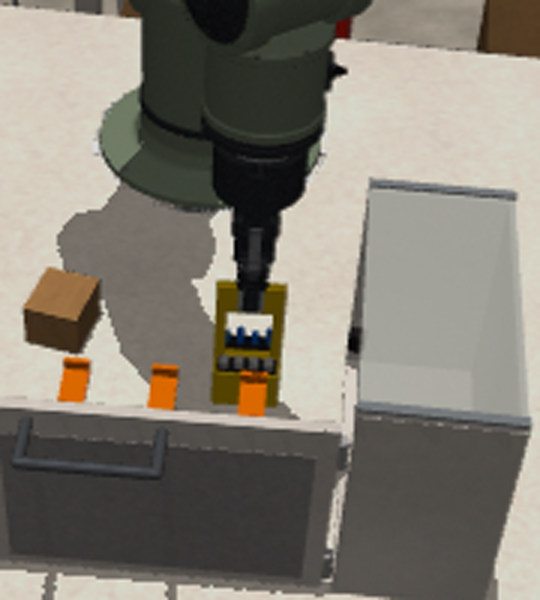

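The yellow caddy's opening at (248,325) lines up with hook0 at (253,392). Moving in over the lip.

play_rows(deltas=[[0.001, 0.03, 0, 0, 0, 0, 0.95], [0.002, 0.06, 0, 0, 0, 0, 0.95], [0.003, 0.09, 0, 0, 0, 0, 0.95], [0.004, 0.12, 0, 0, 0, 0, 0.95], [0.004, 0.15, 0, 0, 0, 0, 0.95], [0.004, 0.175, 0, 0, 0, 0, 0.95], [0.004, 0.19, 0, 0, 0, 0, 0.95], [0.004, 0.19, 0, 0, 0, 0, 0.95]])

```text
clock: 24.35
position: [0.629, 0.1176, 0.2187]
tool_rot: [3.141, -0.0, 1.66]
force: [-0.4, -0.3, -1.7]
grip_width: 0.0091
finger_force: 40.6
```

```bash
python3 plan.py ".628,.118,.197,95.5"
```

```text
t 24.35 [0.629  0.1176 0.2187] [180.   -0.   95.1] F [-0.4 -0.3 -1.7] w 0.0091
[0.628, 0.118, 0.197, 95.5] [0.001, -0.002, 0.043, 0.0, -0.0, -0.003]
--
```

play_rows(deltas=[[0, 0, 0.015, 0, 0, 0, 0.95], [0, 0, 0.03, 0, 0, 0, 0.95], [0, 0, 0.038, 0, 0, 0, 0.95], [0, 0, 0.038, 0, 0, 0, 0.95]])

```text
clock: 24.75
position: [0.6279, 0.1173, 0.1985]
tool_rot: [-3.14, 0.0, 1.66]
force: [0.2, -0.8, -0.9]
grip_width: 0.009
finger_force: 40.6
```

play_rows(deltas=[[0, 0, 0.003, 0, 0, 0, 0.95], [0, 0, 0.005, 0, 0, 0, 0.95], [0, 0, 0.005, 0, 0, 0, 0.8], [0, 0, 0.005, 0, 0, 0, 0.76], [0, 0, 0.005, 0, 0, 0, 0.76], [0, 0, -0.04, 0, 0, 0, 0.76], [0, 0, -0.09, 0, 0, 0, 0.76], [0, 0, -0.17, 0, 0, 0, 0.76], [0, 0, -0.26, 0, 0, 0, 0.6], [0, 0, -0.3, 0, 0, 0, 0.5]])

```text
clock: 25.75
position: [0.629, 0.1182, 0.3534]
tool_rot: [3.138, -0.001, 1.66]
force: [-0.1, 0.4, 0.1]
grip_width: 0.0427
finger_force: 0.0
```

```bash
python3 plan.py ".639,-.225,.35,9"; python3 - <<'E'
from m import *
from fit import *
im=shot('scene','s6.png')
print('blue',fit({'scene':im},.639,-.225,.16,r=24))
c=cv2.resize(im[120:320,140:370],None,fx=3,fy=3,interpolation=cv2.INTER_CUBIC);cv2.imwrite('pics/s6c.png',c[:,:,::-1])
E
```

```text
t 25.75 [0.629  0.1182 0.3534] [ 1.798e+02 -1.000e-01  9.510e+01] F [-0.1  0.4  0.1] w 0.0427
[0.639, -0.225, 0.35, 9.0] [-0.685, -0.041, 0.006, 0.001, -0.002, 0.718]
--
blue (array([ 0.6409, -0.2223,  0.2689]), 15.4, np.float64(0.782))
```

View pics/s6c.png

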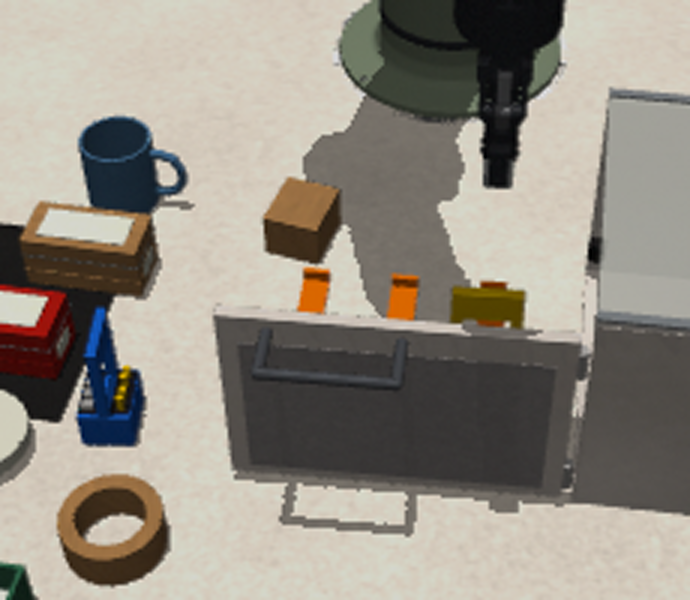

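The yellow caddy hangs on hook0 at (487,307), and blue is unmoved at (105,380). Going to blue.

play_rows(deltas=[[-0.05, -0.003, 0, 0, 0, 0.066, 0.5], [-0.12, -0.007, 0, 0, 0, 0.132, 0.5], [-0.2, -0.012, 0, 0, 0, 0.198, 0.5], [-0.28, -0.017, 0, 0, 0, 0.264, 0.5], [-0.36, -0.022, 0, 0, 0, 0.33, 0.5], [-0.44, -0.027, 0, 0, 0, 0.396, 0.5], [-0.51, -0.031, 0, 0, 0, 0.462, 0.5], [-0.58, -0.035, 0, 0, 0, 0.528, 0.5], [-0.64, -0.039, 0, 0, 0, 0.594, 0.5], [-0.685, -0.041, 0, 0, 0, 0.66, 0.5]])

```text
clock: 26.8
position: [0.6381, -0.2278, 0.3489]
tool_rot: [3.141, 0.001, 0.27]
force: [-0.1, 0.9, 0.8]
grip_width: 0.0421
finger_force: 0.0
```

```bash
python3 plan.py ".639,-.225,.35,9;.639,-.225,.16,9;.639,-.225,.1,9"
```

```text
t 26.8 [ 0.6381 -0.2278  0.3489] [180.    0.   15.5] F [-0.1  0.9  0.8] w 0.0421
[0.639, -0.225, 0.35, 9.0] [0.003, -0.005, -0.002, 0.0, 0.0, 0.054]
[0.639, -0.225, 0.16, 9.0] [0.003, -0.005, 0.378, 0.0, 0.0, 0.054]
[0.639, -0.225, 0.1, 9.0] [0.004, -0.005, 0.498, 0.0, 0.0, 0.054]
--
```

play_rows(deltas=[[0.002, -0.002, 0.06, 0, 0, 0.054, 0.5], [0.002, -0.002, 0.14, 0, 0, 0.054, 0.5], [0.002, -0.002, 0.22, 0, 0, 0.054, 0.5], [0.002, -0.002, 0.29, 0, 0, 0.054, 0.5], [0.002, -0.002, 0.34, 0, 0, 0.054, 0.5], [0.002, -0.002, 0.37, 0, 0, 0.054, 0.5], [0.002, -0.002, 0.41, 0, 0, 0.054, 0.5], [0.002, -0.002, 0.45, 0, 0, 0.054, 0.5], [0.002, -0.002, 0.485, 0, 0, 0.054, 0.5], [0.002, -0.002, 0.498, 0, 0, 0.054, 0.5]])

```text
clock: 27.8
position: [0.6387, -0.2241, 0.0988]
tool_rot: [-3.141, 0.001, 0.165]
force: [-0.1, -0.2, 0.0]
grip_width: 0.043
finger_force: 0.0
```

play_rows(deltas=[[0, 0, 0, 0, 0, 0, 0.5], [0, 0, 0, 0, 0, 0, 0.7], [0, 0, 0, 0, 0, 0, 0.95], [0, 0, 0, 0, 0, 0, 0.95], [0, 0, 0, 0, 0, 0, 0.95], [0, 0, 0, 0, 0, 0, 0.95]], newtons=40)

```text
clock: 28.4
position: [0.6398, -0.2245, 0.1014]
tool_rot: [3.141, -0.002, 0.164]
force: [-0.3, -0.7, 6.1]
grip_width: 0.009
finger_force: 42.4
```

play_rows(deltas=[[0, 0, -0.03, 0, 0, 0, 0.95], [0, 0, -0.08, 0, 0, 0, 0.95], [0, 0, -0.15, 0, 0, 0, 0.95], [0, 0, -0.22, 0, 0, 0, 0.95], [0, 0, -0.29, 0, 0, 0, 0.95], [0, 0, -0.35, 0, 0, 0, 0.95], [0, 0, -0.39, 0, 0, 0, 0.95], [0, 0, -0.4, 0, 0, 0, 0.95]])

```text
clock: 29.2
position: [0.6398, -0.2242, 0.3038]
tool_rot: [3.14, -0.004, 0.164]
force: [-0.1, -0.1, -2.0]
grip_width: 0.0092
finger_force: 41.3
```

```bash
python3 plan.py ".548,-.2,.3,50;.548,-.041,.3,95.5"
```

```text
t 29.2 [ 0.6398 -0.2242  0.3038] [179.9  -0.2   9.4] F [-0.1 -0.1 -2. ] w 0.0092
[0.548, -0.2, 0.3, 50.0] [-0.173, -0.078, 0.007, 0.001, -0.001, -0.338]
[0.548, -0.041, 0.3, 95.5] [-0.121, -0.391, 0.006, 0.002, -0.001, -0.717]
--
```

play_rows(deltas=[[-0.06, -0.025, 0.006, 0, 0, -0.068, 0.95], [-0.12, -0.05, 0.006, 0, 0, -0.136, 0.95], [-0.165, -0.075, 0.006, 0, 0, -0.204, 0.95], [-0.165, -0.12, 0.006, 0, 0, -0.272, 0.95], [-0.16, -0.18, 0.006, 0, 0, -0.34, 0.95], [-0.15, -0.24, 0.006, 0, 0, -0.408, 0.95], [-0.14, -0.3, 0.006, 0, 0, -0.476, 0.95], [-0.13, -0.35, 0.006, 0, 0, -0.544, 0.95], [-0.121, -0.38, 0.006, 0, 0, -0.612, 0.95], [-0.121, -0.391, 0.006, 0, 0, -0.68, 0.95]])

```text
clock: 30.2
position: [0.5471, -0.0392, 0.2971]
tool_rot: [-3.141, -0.001, 1.597]
force: [-0.1, -1.3, -2.3]
grip_width: 0.0092
finger_force: 41.2
```

```bash
python3 plan.py ".548,-.041,.3,95.5;.548,-.041,.218,95.5|.643,-.032,.218,95.5"
```

```text
t 30.2 [ 0.5471 -0.0392  0.2971] [-180.    -0.    91.5] F [-0.1 -1.3 -2.3] w 0.0092
[0.548, -0.041, 0.3, 95.5] [-0.004, 0.002, -0.006, -0.0, -0.0, -0.033]
[0.548, -0.041, 0.218, 95.5] [-0.004, 0.002, 0.158, -0.0, -0.0, -0.033]
--
[0.643, -0.032, 0.218, 95.5] [-0.0, 0.191, 0.0, 0.0, 0.0, 0.0]
--
```

play_rows(deltas=[[-0.003, 0.002, 0.02, 0, 0, -0.033, 0.95], [-0.003, 0.002, 0.06, 0, 0, -0.033, 0.95], [-0.003, 0.002, 0.1, 0, 0, -0.033, 0.95], [-0.003, 0.002, 0.14, 0, 0, -0.033, 0.95], [-0.003, 0.002, 0.156, 0, 0, -0.033, 0.95], [-0.003, 0.002, 0.156, 0, 0, -0.033, 0.95]])

```text
clock: 30.8
position: [0.5479, -0.0427, 0.2184]
tool_rot: [-3.14, -0.0, 1.658]
force: [1.4, -0.2, -0.9]
grip_width: 0.0092
finger_force: 41.2
```

```bash
python3 plan.py ".643,-.032,.218,95.5"; python3 - <<'E'
from m import *
im=shot('scene','s7.png')
c=cv2.resize(im[150:290,210:350],None,fx=4,fy=4,interpolation=cv2.INTER_CUBIC);cv2.imwrite('pics/s7c.png',c[:,:,::-1])
E
```

```text
t 30.8 [ 0.5479 -0.0427  0.2184] [-179.9   -0.    95. ] F [ 1.4 -0.2 -0.9] w 0.0092
[0.643, -0.032, 0.218, 95.5] [0.005, 0.191, 0.001, -0.001, -0.0, -0.004]
--
```

View pics/s7c.png

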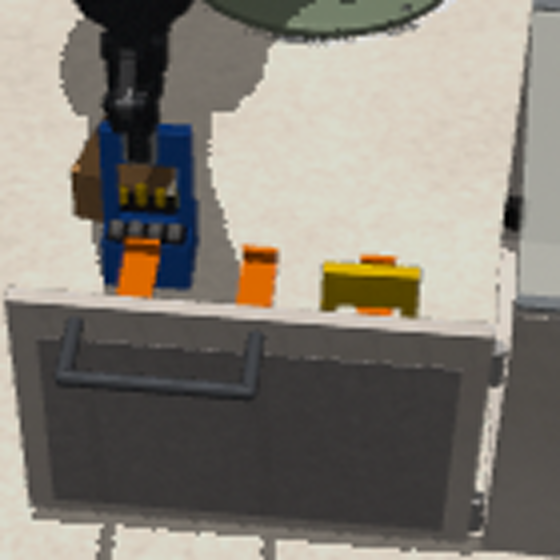

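The blue caddy's opening at (147,185) lines up with hook2's prong from (142,240) to (135,295). Inserting and lowering.

play_rows(deltas=[[0.001, 0.03, 0, 0, 0, 0, 0.95], [0.002, 0.06, 0, 0, 0, 0, 0.95], [0.003, 0.09, 0, 0, 0, 0, 0.95], [0.004, 0.12, 0, 0, 0, 0, 0.95], [0.004, 0.15, 0, 0, 0, 0, 0.95], [0.004, 0.175, 0, 0, 0, 0, 0.95], [0.004, 0.19, 0, 0, 0, 0, 0.95], [0.004, 0.19, 0, 0, 0, 0, 0.95]])

```text
clock: 31.65
position: [0.6436, -0.0322, 0.2198]
tool_rot: [3.141, -0.0, 1.658]
force: [0.2, -0.4, -1.6]
grip_width: 0.0092
finger_force: 41.2
```

play_rows(deltas=[[0, 0, 0.015, 0, 0, 0, 0.95], [0, 0, 0.03, 0, 0, 0, 0.95], [0, 0, 0.04, 0, 0, 0, 0.95], [0, 0, 0.042, 0, 0, 0, 0.95]])

```text
clock: 32.05
position: [0.6424, -0.0327, 0.1974]
tool_rot: [-3.14, -0.0, 1.658]
force: [0.9, 0.4, -1.3]
grip_width: 0.0088
finger_force: 41.2
```

play_rows(deltas=[[0, 0, 0.003, 0, 0, 0, 0.95], [0, 0, 0.003, 0, 0, 0, 0.8], [0, 0, 0.003, 0, 0, 0, 0.76], [0, 0, 0.003, 0, 0, 0, 0.76], [0, 0, -0.04, 0, 0, 0, 0.76], [0, 0, -0.09, 0, 0, 0, 0.76], [0, 0, -0.17, 0, 0, 0, 0.76], [0, 0, -0.26, 0, 0, 0, 0.76], [0, 0, -0.3, 0, 0, 0, 0.6], [0, 0, -0.3, 0, 0, 0, 0.5]])

```text
clock: 33.05
position: [0.6438, -0.0321, 0.3516]
tool_rot: [3.137, 0.0, 1.658]
force: [0.1, 0.7, -0.4]
grip_width: 0.0428
finger_force: 0.0
```

```bash
python3 plan.py ".7265,0,.35,95.6;.7265,0,.25,95.6;.7265,0,.1884,95.6"; python3 - <<'E'
from m import *
im=shot('scene','s8.png'); hs=cv2.cvtColor(im,cv2.COLOR_RGB2HSV).astype(int)[...,:]
for n,a,b in (('blue',100,130),('yellow',20,35)):
    m=((hs[...,0]>a)&(hs[...,0]<b)&(hs[...,1]>120)); m[:200]=0; m[260:]=0; m[:,:215]=0; m[:,330:]=0; v,u=np.nonzero(m); print(n,len(u),u.mean(),v.mean(),v.min(),v.max())
for p in ((.644,-.032,.205),(.628,.118,.205)): print(w2px('scene',p))
E
```

```text
t 33.05 [ 0.6438 -0.0321  0.3516] [179.7   0.   95. ] F [ 0.1  0.7 -0.4] w 0.0428
[0.7265, 0.0, 0.35, 95.6] [0.05, 0.17, 0.004, 0.002, 0.0, -0.005]
[0.7265, 0.0, 0.25, 95.6] [0.05, 0.169, 0.204, 0.002, 0.0, -0.005]
[0.7265, 0.0, 0.1884, 95.6] [0.05, 0.169, 0.327, 0.002, 0.0, -0.005]
--
blue 250 242.184 217.684 212 224
yellow 259 302.1660231660232 221.1930501930502 215 228
[241.2006621  217.96318856]
[302.22341619 220.94305648]
```

Both caddies measure at their hook positions in the picture. Re-gripping the handle.

play_rows(deltas=[[0.02, 0.08, 0.004, 0, 0, 0, 0.5], [0.05, 0.17, 0.004, 0, 0, -0.005, 0.5], [0.05, 0.17, 0.06, 0, 0, -0.005, 0.5], [0.05, 0.17, 0.14, 0, 0, -0.005, 0.5], [0.05, 0.17, 0.2, 0, 0, -0.005, 0.5], [0.05, 0.17, 0.24, 0, 0, -0.005, 0.5], [0.05, 0.17, 0.28, 0, 0, -0.005, 0.5], [0.05, 0.17, 0.31, 0, 0, -0.005, 0.5], [0.05, 0.17, 0.327, 0, 0, -0.005, 0.5], [0.05, 0.17, 0.327, 0, 0, -0.005, 0.5]])

```text
clock: 34.1
position: [0.725, -0.0003, 0.1835]
tool_rot: [-3.14, -0.0, 1.668]
force: [0.2, 0.3, 0.4]
grip_width: 0.0424
finger_force: 0.0
```

play_rows(deltas=[[0, 0, 0, 0, 0, 0, 0.7], [0, 0, 0, 0, 0, 0, 0.85], [0, 0, 0, 0, 0, 0, 0.95], [0, 0, 0, 0, 0, 0, 0.95], [0, 0, 0, 0, 0, 0, 0.95]], newtons=40)

```text
clock: 34.6
position: [0.726, -0.0001, 0.1859]
tool_rot: [3.14, -0.0, 1.668]
force: [1.2, 1.0, 6.3]
grip_width: 0.0081
finger_force: 39.2
```

```bash
python3 arc.py=-1 2>/dev/null; python3 arc.py -1,-3,-6,-9,-12.5,-16,-19.5,-23,-26,-28
```

```text
t 34.6 [ 7.260e-01 -1.000e-04  1.859e-01] [179.9  -0.   95.6] F [1.2 1.  6.3] w 0.0081
-1.0 [-0.002, -0.007, -0.0, 0.001, -0.0, 0.008] [ 7.2300e-01 -1.0000e-03  1.8600e-01  9.4563e+01]
-3.0 [-0.004, -0.021, -0.0, 0.001, -0.0, 0.025] [ 7.1600e-01 -3.0000e-03  1.8600e-01  9.2563e+01]
-6.0 [-0.008, -0.042, -0.0, 0.001, -0.0, 0.05] [ 7.0500e-01 -6.0000e-03  1.8600e-01  8.9563e+01]
-9.0 [-0.01, -0.064, -0.0, 0.001, -0.0, 0.075] [ 6.9500e-01 -8.0000e-03  1.8600e-01  8.6563e+01]
-12.5 [-0.011, -0.089, -0.0, 0.001, -0.0, 0.104] [ 6.8200e-01 -1.0000e-02  1.8600e-01  8.3063e+01]
-16.0 [-0.011, -0.114, -0.0, 0.001, -0.0, 0.133] [ 6.7000e-01 -1.1000e-02  1.8600e-01  7.9563e+01]
-19.5 [-0.009, -0.139, -0.0, 0.001, -0.0, 0.162] [ 6.5700e-01 -1.1000e-02  1.8600e-01  7.6063e+01]
-23.0 [-0.006, -0.164, -0.0, 0.001, -0.0, 0.192] [ 6.4500e-01 -1.1000e-02  1.8600e-01  7.2563e+01]
-26.0 [-0.002, -0.185, -0.0, 0.001, -0.0, 0.217] [ 6.3400e-01 -1.0000e-02  1.8600e-01  6.9563e+01]
-28.0 [0.002, -0.199, -0.0, 0.001, -0.0, 0.233] [ 6.2700e-01 -9.0000e-03  1.8600e-01  6.7563e+01]
```

play_rows(deltas=[[-0.002, -0.007, 0, 0, 0, 0.008, 0.95], [-0.004, -0.021, 0, 0, 0, 0.025, 0.95], [-0.008, -0.042, 0, 0, 0, 0.05, 0.95], [-0.01, -0.064, 0, 0, 0, 0.075, 0.95], [-0.011, -0.089, 0, 0, 0, 0.104, 0.95], [-0.011, -0.114, 0, 0, 0, 0.133, 0.95], [-0.009, -0.139, 0, 0, 0, 0.162, 0.95], [-0.006, -0.164, 0, 0, 0, 0.192, 0.95], [-0.002, -0.185, 0, 0, 0, 0.217, 0.95], [0.002, -0.199, 0, 0, 0, 0.233, 0.95]])

```text
clock: 35.6
position: [0.6264, -0.0073, 0.1858]
tool_rot: [3.14, -0.002, 1.179]
force: [2.3, 6.3, 3.6]
grip_width: 0.0087
finger_force: 39.1
```

```bash
python3 arc.py -2,-5,-8.5,-12,-15.5,-19,-22.5,-26,-29,-31
```

```text
t 35.6 [ 0.6264 -0.0073  0.1858] [ 1.799e+02 -1.000e-01  6.760e+01] F [2.3 6.3 3.6] w 0.0087
-2.0 [-0.003, -0.014, -0.0, 0.001, -0.001, 0.017] [ 6.1900e-01 -6.0000e-03  1.8600e-01  6.5553e+01]
-5.0 [-0.007, -0.035, -0.0, 0.001, -0.001, 0.042] [ 6.0900e-01 -4.0000e-03  1.8600e-01  6.2553e+01]
-8.5 [-0.009, -0.06, -0.0, 0.001, -0.001, 0.071] [ 0.597 -0.     0.186 59.053]
-12.0 [-0.011, -0.085, -0.0, 0.0, -0.001, 0.1] [5.8500e-01 4.0000e-03 1.8600e-01 5.5553e+01]
-15.5 [-0.011, -0.109, -0.0, 0.0, -0.001, 0.129] [5.7400e-01 9.0000e-03 1.8600e-01 5.2053e+01]
-19.0 [-0.009, -0.134, -0.0, 0.0, -0.001, 0.158] [5.6300e-01 1.4000e-02 1.8600e-01 4.8553e+01]
-22.5 [-0.006, -0.159, -0.0, 0.0, -0.001, 0.187] [5.5200e-01 2.1000e-02 1.8600e-01 4.5053e+01]
-26.0 [-0.001, -0.183, -0.0, 0.0, -0.001, 0.217] [5.4100e-01 2.7000e-02 1.8600e-01 4.1553e+01]
-29.0 [0.004, -0.204, -0.0, 0.0, -0.001, 0.242] [5.3300e-01 3.4000e-02 1.8600e-01 3.8553e+01]
-31.0 [0.009, -0.218, -0.0, 0.0, -0.001, 0.258] [ 0.527  0.038  0.186 36.553]
```

play_rows(deltas=[[-0.003, -0.014, 0, 0, 0, 0.017, 0.95], [-0.007, -0.035, 0, 0, 0, 0.042, 0.95], [-0.009, -0.06, 0, 0, 0, 0.071, 0.95], [-0.011, -0.085, 0, 0, 0, 0.1, 0.95], [-0.011, -0.109, 0, 0, 0, 0.129, 0.95], [-0.009, -0.134, 0, 0, 0, 0.158, 0.95], [-0.006, -0.159, 0, 0, 0, 0.187, 0.95], [-0.001, -0.183, 0, 0, 0, 0.217, 0.95], [0.004, -0.204, 0, 0, 0, 0.242, 0.95], [0.009, -0.218, 0, 0, 0, 0.258, 0.95]])

```text
clock: 36.6
position: [0.5278, 0.0383, 0.1858]
tool_rot: [3.141, -0.003, 0.639]
force: [3.8, 3.9, 3.3]
grip_width: 0.0083
finger_force: 39.3
```

```bash
python3 arc.py -2,-5,-8.5,-12,-15.5,-19,-22,-24.5,-26.5,-27.5
```

```text
t 36.6 [0.5278 0.0383 0.1858] [180.   -0.2  36.6] F [3.8 3.9 3.3] w 0.0083
-2.0 [-0.003, -0.014, -0.0, 0.0, -0.002, 0.017] [ 0.522  0.043  0.186 34.61 ]
-5.0 [-0.007, -0.035, -0.0, 0.0, -0.002, 0.042] [ 0.515  0.05   0.186 31.61 ]
-8.5 [-0.009, -0.06, -0.0, 0.0, -0.002, 0.071] [ 0.506  0.059  0.186 28.11 ]
-12.0 [-0.011, -0.084, -0.0, 0.0, -0.002, 0.1] [ 0.498  0.069  0.186 24.61 ]
-15.5 [-0.011, -0.109, -0.0, 0.0, -0.002, 0.129] [ 0.491  0.079  0.186 21.11 ]
-19.0 [-0.009, -0.134, -0.0, 0.0, -0.002, 0.158] [ 0.484  0.09   0.186 17.61 ]
-22.0 [-0.006, -0.155, -0.0, -0.0, -0.002, 0.183] [ 0.479  0.099  0.186 14.61 ]
-24.5 [-0.003, -0.173, -0.0, -0.0, -0.002, 0.204] [ 0.475  0.107  0.186 12.11 ]
-26.5 [-0.0, -0.187, -0.0, -0.0, -0.002, 0.221] [ 0.472  0.113  0.186 10.11 ]
-27.5 [0.002, -0.194, -0.0, -0.0, -0.002, 0.229] [0.471 0.116 0.186 9.11 ]
```

play_rows(deltas=[[-0.003, -0.014, 0, 0, 0, 0.017, 0.95], [-0.007, -0.035, 0, 0, 0, 0.042, 0.95], [-0.009, -0.06, 0, 0, 0, 0.071, 0.95], [-0.011, -0.084, 0, 0, 0, 0.1, 0.95], [-0.011, -0.109, 0, 0, 0, 0.129, 0.95], [-0.009, -0.134, 0, 0, 0, 0.158, 0.95], [-0.006, -0.155, 0, 0, 0, 0.183, 0.95], [-0.003, -0.173, 0, 0, 0, 0.204, 0.95], [0, -0.187, 0, 0, 0, 0.221, 0.95], [0.002, -0.194, 0, 0, 0, 0.229, 0.95]])

```text
clock: 37.6
position: [0.47, 0.116, 0.1857]
tool_rot: [3.141, -0.001, 0.16]
force: [-4.7, -1.4, 14.2]
grip_width: 0.0086
finger_force: 40.2
```

```bash
python3 arc.py -1,-2,-3,-4,-5,-6,-7,-7.7,-8.2
```

```text
t 37.6 [0.47   0.116  0.1857] [ 1.8e+02 -1.0e-01  9.2e+00] F [-4.7 -1.4 14.2] w 0.0086
-1.0 [-0.002, -0.007, -0.0, 0.0, -0.0, 0.008] [0.469 0.119 0.186 8.157]
-2.0 [-0.003, -0.014, -0.0, 0.0, -0.0, 0.017] [0.467 0.123 0.186 7.157]
-3.0 [-0.004, -0.021, -0.0, 0.0, -0.0, 0.025] [0.466 0.126 0.186 6.157]
-4.0 [-0.006, -0.028, -0.0, 0.0, -0.0, 0.033] [0.465 0.129 0.186 5.157]
-5.0 [-0.007, -0.035, -0.0, 0.0, -0.0, 0.042] [0.464 0.133 0.186 4.157]
-6.0 [-0.008, -0.042, -0.0, 0.0, -0.0, 0.05] [0.463 0.136 0.186 3.157]
-7.0 [-0.008, -0.049, -0.0, 0.0, -0.0, 0.058] [0.462 0.14  0.186 2.157]
-7.7 [-0.009, -0.054, -0.0, 0.0, -0.0, 0.064] [0.461 0.142 0.186 1.457]
-8.2 [-0.009, -0.058, -0.0, 0.0, -0.0, 0.068] [0.461 0.144 0.186 0.957]
```

play_rows(deltas=[[-0.002, -0.007, 0, 0, 0, 0.008, 0.95], [-0.003, -0.014, 0, 0, 0, 0.017, 0.95], [-0.004, -0.021, 0, 0, 0, 0.025, 0.95], [-0.006, -0.028, 0, 0, 0, 0.033, 0.95], [-0.007, -0.035, 0, 0, 0, 0.042, 0.95], [-0.008, -0.042, 0, 0, 0, 0.05, 0.95], [-0.008, -0.048, 0, 0, 0, 0.057, 0.95], [-0.009, -0.054, 0, 0, 0, 0.064, 0.95], [-0.009, -0.054, 0, 0, 0, 0.064, 0.95]])

```text
clock: 38.5
position: [0.4612, 0.1407, 0.1857]
tool_rot: [3.14, -0.0, 0.026]
force: [-6.3, -5.9, 17.1]
grip_width: 0.0083
finger_force: 40.8
```

play_rows(deltas=[[0, 0, 0, 0, 0, 0, 0.8], [0, 0, 0, 0, 0, 0, 0.55], [0, 0, 0, 0, 0, 0, 0.55], [0, 0, 0, 0, 0, 0, 0.55], [0, 0, -0.04, 0, 0, 0, 0.55], [0, 0, -0.1, 0, 0, 0, 0.55], [0, 0, -0.18, 0, 0, 0, 0.55], [0, 0, -0.26, 0, 0, 0, 0.55], [0, 0, -0.34, 0, 0, 0, 0.55], [0, 0, -0.34, 0, 0, 0, 0.55]])

```text
clock: 39.5
position: [0.4628, 0.1419, 0.3594]
tool_rot: [-3.14, -0.007, 0.026]
force: [-0.4, -0.3, -1.6]
grip_width: 0.0386
finger_force: 0.0
```

```bash
python3 plan.py ".46,-.1,.36,20"
```

```text
t 39.5 [0.4628 0.1419 0.3594] [-179.9   -0.4    1.5] F [-0.4 -0.3 -1.6] w 0.0386
[0.46, -0.1, 0.36, 20.0] [-0.018, 0.484, -0.002, -0.0, -0.003, -0.154]
--
```

play_rows(deltas=[[0, 0.08, 0, 0, 0, -0.03, 0.5], [0, 0.17, 0, 0, 0, -0.06, 0.5], [0, 0.26, 0, 0, 0, -0.09, 0.5], [-0.01, 0.35, 0, 0, 0, -0.12, 0.5], [-0.01, 0.44, 0, 0, 0, -0.15, 0.5], [-0.018, 0.484, 0, 0, 0, -0.154, 0.5], [-0.018, 0.484, 0, 0, 0, -0.154, 0.5]])

```text
clock: 40.2
position: [0.4581, -0.1042, 0.3544]
tool_rot: [3.141, 0.001, 0.344]
force: [-0.3, 0.3, 0.3]
grip_width: 0.0426
finger_force: 0.0
```

```bash
python3 - <<'E'
from m import *
s=shot('scene','s9.png');t=shot('top','t9.png'); allm(t)
c=np.hstack([cv2.resize(s[130:310,95:405],(450,262),interpolation=cv2.INTER_CUBIC),cv2.resize(t[130:310,95:285],(277,262),interpolation=cv2.INTER_CUBIC)])
d=np.hstack([cv2.resize(s[140:300,310:410],(200,320),interpolation=cv2.INTER_CUBIC),cv2.resize(t[140:300,340:470],(260,320)),cv2.resize(t[145:300,160:300],(267,320),interpolation=cv2.INTER_CUBIC)])
cv2.imwrite('pics/fin.png',np.vstack([c,d])[:,:,::-1])
E
```

```text
red 270 px [421.5 203. ] ctr [ 0.5752 -0.3546] edges [(0.1194, -90.1), (0.0559, 177.9)]
brown none
brown_mat 140 px [422.2 247.3] ctr [ 0.4525 -0.3519] edges [(0.029, -84.1), (0.0594, -175.9)]
blue none
yellow none
```

View pics/fin.png

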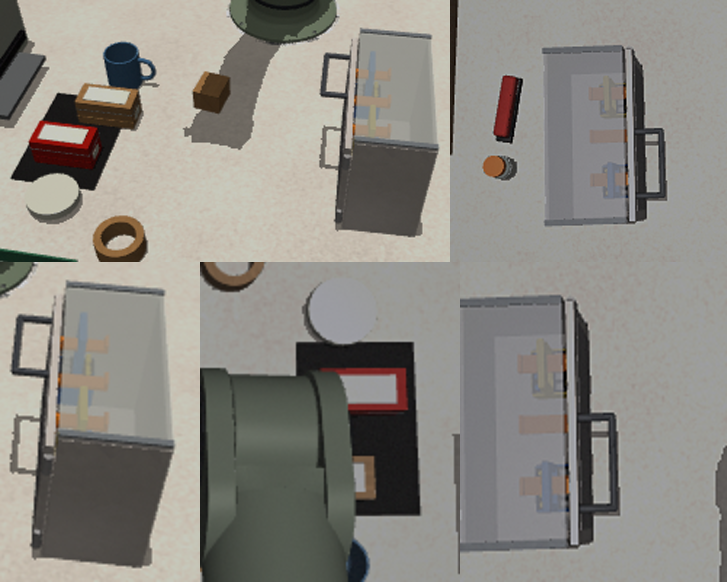

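The picture shows the door shut, both caddies hanging on their hooks behind the clear roof (blue on hook2, yellow on hook0) and both boxes on the mat. I'm comparing the door with the shut reference, then handing in.

```bash
python3 - <<'E'
from h import *
a=cv2.imread('pics/t2.png')[195:285,217:250].astype(int);b=cv2.imread('pics/t9.png')[195:285,217:250].astype(int)
d=np.abs(a-b).mean(); print('diff vs shut',d)
if d<6: print(job_done())
E
```

```text
diff vs shut 4.181930415263748
the job is handed in; nothing more can be done
None
```

The job is handed in at about 40 s: both index boxes stand lid up on the mat, the two caddies present (yellow and blue) hang on hooks 1 and 3, and the door is shut with them still hanging.

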